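# Latch a keyed nozzle holder into its angled nest

## Task

Swing the steel latch of the sloping nest aside so that the keyway is clear, pick up the black nozzle holder that has a key on its side, turn it so the key lines up with the keyway and seat it fully home in the nest. Then swing the latch back over the key until it is fully closed. Leave everything else on the bench standing or lying where it is.

Things in the scene. Friction and masses are not known exactly. Their poses are not given: they have to be found in the camera images.
- holder: Keyed nozzle holder, black, 100 mm tall, 0.2 to 0.5 kg, loose, standing upright at any yaw. Origin at the centre of its underside, z up its axis. Round body 60 mm in diameter from 0 to 48 mm (bottom edge bevelled 5 mm); above it a round head 34 mm in diameter, 48 to 100 mm, to grip from any direction. One key sticks out of the body along +x.
- holder_key (a point): Middle of the outer end of the holder's key, 58 mm from its axis along +x, 19 mm above its underside. The key is 18 mm wide, spans heights 4 to 34 mm, and its underside is rounded across its width (radius 9 mm). Axes as holder.
- blank: A look-alike of the holder, same body and head (60 and 34 mm in diameter, 100 mm tall), but with no key. Loose, upright, origin at the centre of its underside. Not to be moved; it, the holder and the filter cup stand in changing places.
- nest: Aluminium block, 154 x 118 x 42 mm, on a fixed steel stand; its top face slopes 25 degrees down towards the robot. Origin on that face, at the centre of the pocket mouth, 95 mm above the bench. z: outward normal and pocket axis, leaning 25 degrees towards the robot; x up the slope; y sideways to the left. Face: x -62 to 92, y -66 to 52 mm. Place and yaw vary.
- nest_keyway (a point): On the face, middle of the keyway, 50 mm from the pocket axis along nest -y. The keyway, 24 mm wide and 34 mm deep, runs from the pocket along nest -y and out of the block's side. Home, the holder's key points along nest -y, its top flush with the face. Axes as nest.
- nest_floor (a point): Centre of the floor of the round pocket (64 mm in diameter, 34 mm deep), 34 mm below its mouth along nest z. With the holder home its origin lies here, its axis along nest z, and its body stands 14 mm proud of the face. Axes as nest.
- latch_pivot (a point): Pivot of the latch on the nest's face, at nest x 70, y -46, z 0 mm. Axes as nest; the latch turns about z. Its bar, 16 mm wide, lies 4 to 14 mm above the face and runs 130 mm from the pivot to the handle post.
- latch_post (a point): The latch's round steel handle post, 18 mm in diameter, on the end of the bar 130 mm from the pivot axis, parallel to nest z, from 14 to 80 mm above the face; this point is on its axis 55 mm above the face. Pinch or push it round the pivot, best with the tool square to the sloping face.
- latch (a joint): Latch angle, rad. 0: closed against its stop, the bar pointing from the pivot along nest -x and crossing the keyway 46 mm from the pocket axis; starts within 0.15 of this. Opens by turning counter-clockwise about nest z, the post going to nest -y, up to a stop at 1.4; from 0.5 the keyway is clear. It stays where it is left; about 1.2 N at the post moves it.
- filter_cup: Sky-blue open cup, 68 mm across the rim, 85 mm tall, loose, upright; origin at the centre of its underside. Not to be moved.
- jar: Squat glass jar with steel cap, 84 mm in diameter, 75 mm tall, loose, near the back of the bench; origin at the centre of its underside. Not to be moved.
- wrench: Steel wrench, 180 mm long, lying flat on the bench to the right; origin at the middle of its underside. Not to be moved.
Mind the look-alikes: they are no part of the job. Leave any green or orange look-alike of the holder alone.

How it is judged (in metres and radians):
On the way, in this order (a step that is already met when the one before it is completed fails the run):
1. the latch is swung aside, the keyway clear (value of joint latch above 0.4 rad), for 0.2 s.
2. the keyed holder is lifted off the bench (height (world z) of holder above 0.03 m), for 0.1 s.
3. the holder sits fully home in the nest with its key in the keyway (distance between holder and nest_floor below 0.006 m and angle between the z axis of holder and the z axis of nest, either way round below 0.07 rad and angle between the x axis of holder and the y axis of nest, either way round below 0.12 rad and z of holder in the frame of nest below -0.03 m), for 0.2 s.
4. the latch is closed over the key (value of joint latch below 0.12 rad), for 0.2 s.
At the end, for the whole second after the job is handed in: The keyed holder rests home in the nest (its foot within 6 mm of the centre of the pocket floor, at least 30 mm deep, axis within 4 degrees of the nest's, key within 7 degrees of the keyway), and the latch is closed over the key (within 0.12 rad of its stop), all at rest (all of step 3 and value of joint latch below 0.12 rad and linear speed of holder below 0.02 m/s); the robot touches nothing.
It fails at once if the blank is pushed away or knocked over (distance of blank from where it was at the start of the episode above 0.04 m or angle between blank's own z axis and vertical above 0.35 rad).
It fails at once if the filter cup is pushed away or knocked over (distance of filter_cup from where it was at the start of the episode above 0.04 m or angle between filter_cup's own z axis and vertical above 0.35 rad).
It fails at once if the jar is pushed away or knocked over (distance of jar from where it was at the start of the episode above 0.04 m or angle between jar's own z axis and vertical above 0.35 rad).
It fails at once if the wrench is pushed away or knocked over (distance of wrench from where it was at the start of the episode above 0.04 m or angle between wrench's own z axis and vertical above 0.35 rad).
It also fails if it takes over 67 s, if anything falls off the work surface, if the arm or the gripper's body presses on something with over 40 N, if the wrist force passes 120 N, or if a joint passes its speed limit or range.

## Robot

A 7-joint arm with a two-finger parallel gripper is mounted at the origin on the work surface. World frame = base frame: x ahead of the robot, y to its left, z up, the work surface at z = 0. Lengths are in mm, angles in rad, forces in N, time in s.
With the tool pointing down it reaches from about 400 to 850 mm from the base axis. Payload 4.4 kg.
Tool frame: the origin (TCP) lies midway between the tips of the shut fingers; the grasp point (between the pads) lies 19 mm behind it (ctrl.grasp_offset is the distance from the TCP to the grasp point, in mm); x points along the fingers, y is the direction in which the jaws open and shut, and the axes are right-handed (so a half turn about x gives the same grasp; the last joint's range is limited). The gripper opens to 94 mm and grips with 3 to 60 N. Pads are 16 mm wide; open, the fingers measure 119 mm over their backs; the gripper's body (75 mm by 177 mm) begins 78 mm behind the grasp point.
Start: joints at [-1.265, 0.628, 0.038, 1.517, -0.027, 0.996, -0.02], TCP at [236.116, 605.613, 183.178] pointing down, gripper open.
Joint ranges: [-3.06, 3.06], [-0.37, 2.12], [-1.25, 1.32], [0.18, 2.47], [-1.1, 4.24], [0.23, 1.98], [-2.94, 2.94]. Speed limits (rad/s): [2.57, 2.57, 3.14, 3.14, 3.14, 3.14, 3.14].

## Interface

Orientations are given as a unit quaternion [x, y, z, w].
In Python, from plant import ctrl gives the robot as it stands.
- The arm moves only by the tool drive_tool, never from a script. Its argument "steps" is a list that holds one entry, the list of rows, each a list of 7 numbers: the shift along the tool's x, y, z normalised to -1 to 1, where 1 is 100 mm, then the turn, a rotation vector about the tool's x, y, z normalised to -1 to 1, where 1 is 180 degrees, then the opening in per cent of the stroke, from 0 (shut) to 100 (fully open). In form: [[[x, y, z, rx, ry, rz, hand], ...]]. A call has exactly 10 rows; each row shifts and turns the commanded pose from where the row before left it, along the tool's axes as they then stand; what a row does not reach is not made up. A row lasts 1/8 s, in which the tool goes at most 62.5 mm and 10.7 degrees, less where a joint would pass 70% of its speed; a pose out of reach is approached as far as the arm can. A call with a number of a shift or a turn outside -1 to 1 is refused whole. A call with a gripper value outside its range is refused whole. The fingers move at their own pace and stop on an object; the grip force is fixed at half the most. Time passes only in rows, so rows that do not move let the fingers close, or fill a call up. It gives the time, the measured TCP pose, the force and the opening at its end, in the units of the state.
- ctrl.observe(): the state, without advancing time (a new reading comes with each control period).
- ctrl.capture(name): name is "side" or "top" or "wrist"; returns the picture (400x640x3 uint8, red, green, blue); there is no depth.
- ctrl.camera_info(name): a dict with "fx", "fy", "cx", "cy" (pixels), "k1" (the pictures are not rectified: a ray, as slopes to the right and down, at radius r is drawn at 1 + k1 r^2 times it, then the intrinsics apply), "rvec" (rotation vector, rad) and "tvec" (3), from world to camera coordinates, as OpenCV has them. Camera axes: x right, y down, z forward; pixel columns grow to the right and rows downward; lengths in mm; the calibration is good to about 2 mm. A picture is of the moment at which its call begins: read the wrist's pose just before it. camera_info takes no time and is no camera call; for the wrist camera it gives the pose at the moment of the call.
- ctrl.hand_in(): hands the job in, once; it reports no verdict.
The state is a dict: "time": time; "joint_pos": joint angles; "dq": joint speeds; "joint_efforts": joint torques, N m; "position": TCP position; "ee_rot": TCP orientation; "contact_force": force on the tool from outside, world axes, zero at the start; "moment": the same for the moment, N m; "opening": finger opening in mm.
Only numpy, scipy, OpenCV 4.12 (cv2) and the standard library are available. Lean on these libraries where they do the work, as an engineer would, in place of code of your own. Each camera call takes 0.05 s, during which the arm holds its last target.

## Working session

There is one attempt and no reset: what is moved stays moved. The work goes in short steps, Python scripts to look and compute and a tool call to move; the robot and the scene stay as the last step left them, time stands still between calls to the robot, and variables do not carry over. Pictures are saved under pics/ and viewed, and the job is handed in when it is done.

Besides the shell and the picture viewer there is one more tool, called after "Call:" by a JSON object that holds its "op" and its "data", one argument or row to a line. drive_tool: Moves the arm, as the interface text tells. Its arguments: {"type":"object","properties":{"steps":{"type":"array","items":{"type":"array","items":{"type":"array","items":{"type":"number"}}}}},"required":["steps"]}

```bash
ls; mkdir -p pics
python3 - <<'E'
from plant import ctrl
import cv2
for n in ("side","top","wrist"):
    print(n,ctrl.camera_info(n))
    im=ctrl.capture(n); cv2.imwrite(f"pics/{n}0.png",im[:,:,::-1])
print(ctrl.observe())
E
```

```text
pics
side {'fx': 391.94476005393506, 'fy': 391.94476005393506, 'cx': 316.0176421015702, 'cy': 202.99358291588618, 'k1': -0.0570670440548701, 'rvec': array([ 0.05559208, -2.95250922,  1.02405774]), 'tvec': array([ 547.13994297,   79.05360524, 1096.03123925])}
top {'fx': 519.7173113625416, 'fy': 519.7173113625416, 'cx': 315.253526628966, 'cy': 192.41466384307842, 'k1': -0.05456776932510428, 'rvec': array([ 2.11372029, -2.17950026,  0.13207124]), 'tvec': array([   7.95315985,  550.00156615, 1404.64481625])}
wrist {'fx': 288.0364689451353, 'fy': 288.0364689451353, 'cx': 317.2540019442129, 'cy': 200.79779460633318, 'k1': -0.01162320664991868, 'rvec': array([-2.40519624, -1.64442137, -0.21796552]), 'tvec': array([-649.23997863,  -26.46972478,  391.54764602])}
{'time': 0.15, 'joint_pos': array([-1.26482322,  0.62912125,  0.03842982,  1.51805892, -0.02696221,
        0.99627932, -0.02002723]), 'dq': array([-1.41614793e-03,  5.86772054e-05,  1.39818198e-03, -4.43328272e-03,
       -6.02256186e-04,  1.14095793e-03,  8.60977947e-04]), 'joint_efforts': array([ 1.60714841e-03, -5.50089562e+01,  1.14521150e+00, -1.86816806e+01,
       -5.20882546e-02,  2.09035672e-02,  9.53032145e-05]), 'position': array([235.915656  , 605.15301156, 182.49848278]), 'ee_rot': array([ 0.13021205,  0.69500568, -0.1311528 ,  0.69484594]), 'contact_force': array([ 0.59469642,  0.60845317, -1.33458615]), 'moment': array([-0.05037116,  0.02362745,  0.0059459 ]), 'opening': 94.23245780998677}
```

View pics/side0.png

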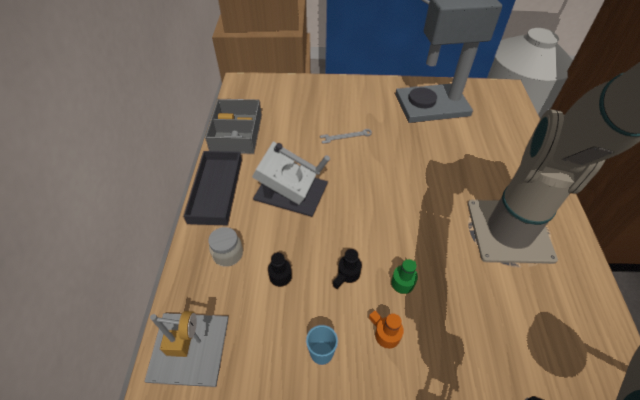

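View pics/top0.png

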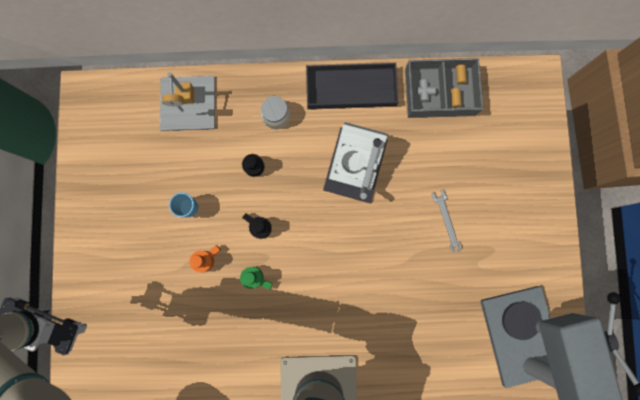

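View pics/wrist0.png

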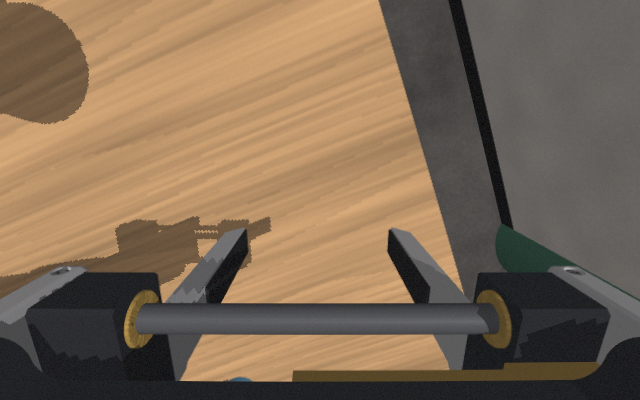

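```bash
cat > h.py <<'E'
import numpy as np, cv2
from scipy.spatial.transform import Rotation as R
from plant import ctrl
def ray(n,uv,info=None):
    c=info or ctrl.camera_info(n)
    d=np.array([(uv[0]-c['cx'])/c['fx'],(uv[1]-c['cy'])/c['fy']]); p=d.copy()
    for _ in range(20): p=d/(1+c['k1']*(p@p))
    M=R.from_rotvec(c['rvec']).as_matrix(); o=-M.T@c['tvec']
    v=M.T@np.r_[p,1]; return o,v/np.linalg.norm(v)
def onz(n,uv,z,info=None):
    o,v=ray(n,uv,info); return o+v*(z-o[2])/v[2]
def proj(n,P,info=None):
    c=info or ctrl.camera_info(n)
    q=R.from_rotvec(c['rvec']).as_matrix()@np.asarray(P,float)+c['tvec']
    s=q[:2]/q[2]; s=s*(1+c['k1']*(s@s)); return np.array([s[0]*c['fx']+c['cx'],s[1]*c['fy']+c['cy']])
def tri(rays):
    A=np.zeros((3,3));b=np.zeros(3)
    for o,v in rays:
        Q=np.eye(3)-np.outer(v,v);A+=Q;b+=Q@o
    p=np.linalg.solve(A,b); return p,[np.linalg.norm((np.eye(3)-np.outer(v,v))@(p-o)) for o,v in rays]
def crop(im,x0,y0,x1,y1,k,name):
    cv2.imwrite(name,cv2.resize(im[y0:y1,x0:x1],None,fx=k,fy=k,interpolation=cv2.INTER_CUBIC))
E
python3 - <<'E'
from h import *
t=cv2.imread('pics/top0.png');s=cv2.imread('pics/side0.png')
crop(t,310,110,420,215,7,'pics/tn.png'); crop(s,240,130,340,220,8,'pics/sn.png')
a=cv2.resize(t[140:250,230:290],None,fx=5,fy=5);b=cv2.resize(s[235:300,260:370],None,fx=5,fy=5)
cv2.imwrite('pics/th.png',a);cv2.imwrite('pics/sh.png',b)
E
```

```text
(no output)
```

View pics/tn.png

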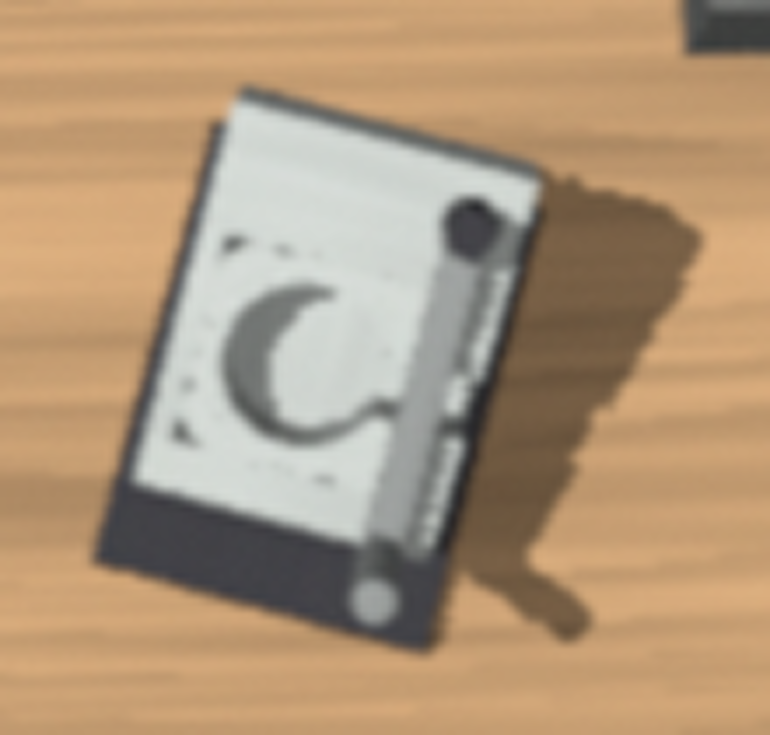

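View pics/sn.png

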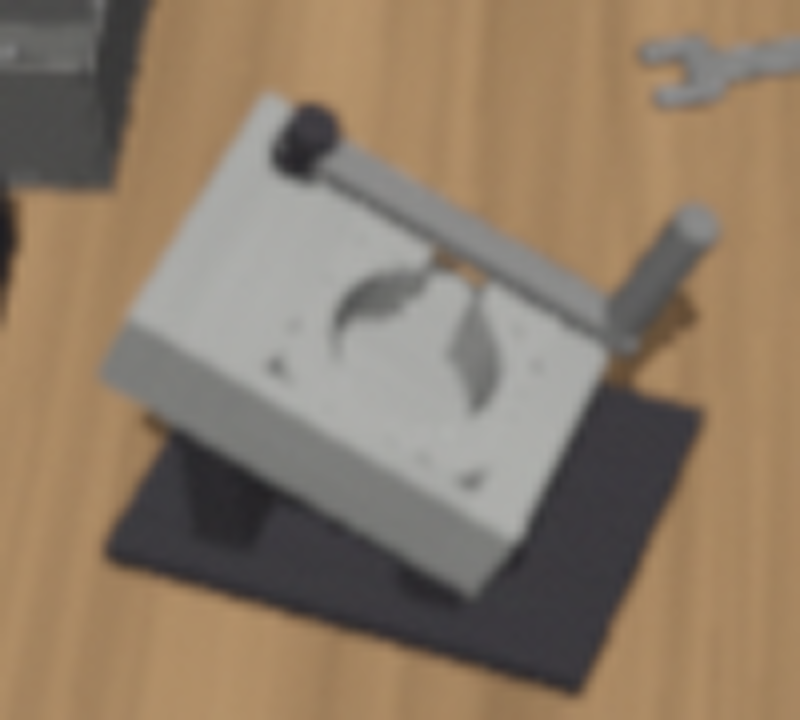

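View pics/th.png

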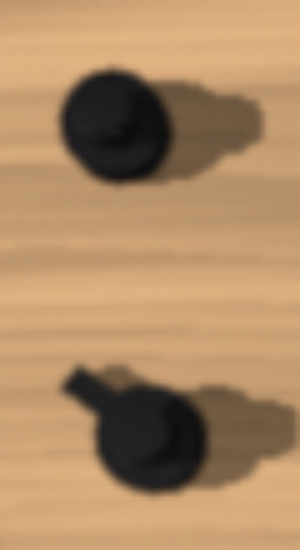

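View pics/sh.png

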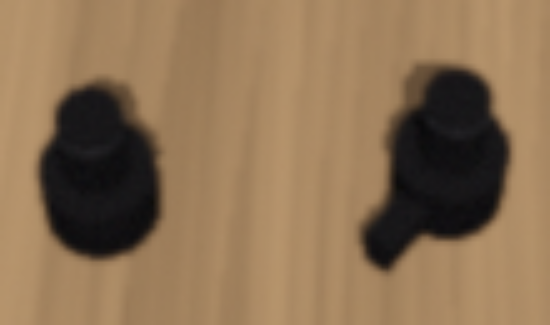

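```bash
cat >> h.py <<'E'
def nestT(p):
    x,y,yaw=p
    M=R.from_euler('z',yaw).as_matrix()@R.from_euler('y',-25,degrees=True).as_matrix()
    return M,np.array([x,y,95.])
E
python3 - <<'E'
from h import *
from scipy.optimize import least_squares
T=lambda a,b:(310+(a-3)/7,110+(b-3)/7); S=lambda a,b:(240+(a-3.5)/8,130+(b-3.5)/8)
obs=[('top',(92,52,0),T(240,97)),('top',(92,-66,0),T(541,178)),('top',(-62,52,0),T(133,484)),
('side',(92,52,0),S(130,320)),('side',(92,-66,0),S(268,92)),('side',(-62,52,0),S(518,538))]
ci={n:ctrl.camera_info(n) for n in('top','side')}
def f(p):
    M,o=nestT(p); return np.concatenate([proj(n,o+M@np.array(q,float),ci[n])-u for n,q,u in obs])
r=least_squares(f,[500,-100,0]);print(r.x,np.round(r.fun,1))
M,o=nestT(r.x);print(M)
for nm,a,b in [('posttop',T(374,600),S(698,222)),('pivottop',T(472,230),S(318,122)),]:
    p,e=tri([ray('top',a),ray('side',b)]);print(nm,p,e,M.T@(p-o))
T=lambda a,b:(230+(a-2)/5,140+(b-2)/5); S=lambda a,b:(260+(a-2)/5,235+(b-2)/5)
for nm,a,b in [('head',T(138,430),S(458,92)),('keytip',T(77,380),S(380,248)),('blank',T(108,113),S(90,113))]:
    p,e=tri([ray('top',a),ray('side',b)]);print(nm,p,e,onz('top',a,100),onz('side',b,100))
print(onz('top',T(72,384),34),onz('top',T(77,378),20))
# cup, jar, wrench
print(onz('top',(183,205),85),onz('top',(275,111),75),onz('top',(438,195),0),onz('top',(457,248),0))
E
```

```text
[ 6.20826354e+02 -1.13563981e+02 -2.98869467e-01] [-0.8  0.7 -0.3  0.7  0.3 -0.1 -0.5 -0.9 -0.5 -0.5 -0.3 -0. ]
[[ 0.86613114  0.29443998 -0.40388358]
 [-0.26685325  0.95566997  0.12443571]
 [ 0.42261826  0.          0.90630779]]
posttop [ 523.52258536 -132.05670737  140.48000972] [np.float64(1.1812919956272643), np.float64(1.1812919956273604)] [-60.12229748 -46.32306315  78.21712622]
pivottop [ 659.67750048 -174.05656212  143.77094033] [np.float64(1.8145080546642067), np.float64(1.8145080546640593)] [ 70.40431918 -46.37161294  20.98270545]
head [457.5709067  146.37509144  98.40589209] [np.float64(0.6650034123637761), np.float64(0.6650034123638933)] [458.10577525 146.0476783  100.        ] [457.04582308 147.49146061 100.        ]
keytip [492.14131525 190.06903152  18.640112  ] [np.float64(1.0418700478104794), np.float64(1.0418700478104888)] [485.5211054  177.96718779 100.        ] [493.7167327  231.03616521 100.        ]
blank [631.94025272 160.72219868  91.1560216 ] [np.float64(1.6263072769457039), np.float64(1.626307276945848)] [628.53029354 159.63946091 100.        ] [632.34588462 165.55681483 100.        ]
[489.58504827 190.43854286  34.        ] [494.1633328  189.66733286  20.        ]
[520.56502795 347.33499063  85.        ] [775.44214202  95.26839889  75.        ] [ 536.55084966 -357.20118407    0.        ] [ 384.9937777  -401.74605189    0.        ]
```

```bash
cat >> h.py <<'E'
NP=[620.8,-113.6,-0.2989]
NM,NO=nestT(NP)
def nestpt(q,P=None):
    M,o=(NM,NO) if P is None else nestT(P); return o+M@np.array(q,float)
Rp=np.c_[-NM[:,2],NM[:,1],NM[:,0]]   # tool y=+ny
Rm=np.c_[-NM[:,2],-NM[:,1],-NM[:,0]] # tool y=-ny
def state():
    s=ctrl.observe(); return s['position'],R.from_quat(s['ee_rot']).as_matrix(),s
def plan(p1,R1,n,p0=None,R0=None,hand=100,dec=3,trans_rows=None):
    """n rows; prints"""
    if p0 is None: p0,R0,_=state()
    rv=R.from_matrix(R0.T@R1).as_rotvec(); print('rot deg',np.degrees(rv),'dp',p1-p0)
    r=np.round(rv/n/np.pi,dec+1); p=p0.copy();Rk=R0.copy();out=[]
    for k in range(n):
        d=np.round(Rk.T@((p1-p)/(n-k))/100,dec)
        out.append([float(x) for x in (*d,*r,hand)]); p=p+Rk@d*100; Rk=Rk@R.from_rotvec(r*np.pi).as_matrix()
    for i in range(0,n,10): print('\n',str(out[i:i+10]).replace(' ',''))
    print('end',p,np.degrees(R.from_matrix(Rk.T@R1).magnitude()))
    return p,Rk
E
python3 - <<'E'
from h import *
print(R.from_quat(ctrl.observe()['ee_rot']).as_matrix())
plan(nestpt((-60,-46,135)),Rp,20,hand=55,dec=2)
E
```

```text
[[-4.67898701e-04  3.63258204e-01  9.31688391e-01]
 [-1.26576044e-03  9.31687532e-01 -3.63258504e-01]
 [-9.99999089e-01 -1.34926249e-03  2.38624792e-05]]
rot deg [ -4.09141671 -24.9903139    0.98687691] dp [ 264.8476125  -729.90014944    9.49597276]

 [[-0.0,-0.29,0.26,-0.001,-0.007,0.0,55.0],[0.0,-0.29,0.25,-0.001,-0.007,0.0,55.0],[0.01,-0.29,0.25,-0.001,-0.007,0.0,55.0],[0.01,-0.29,0.25,-0.001,-0.007,0.0,55.0],[0.02,-0.3,0.25,-0.001,-0.007,0.0,55.0],[0.02,-0.3,0.25,-0.001,-0.007,0.0,55.0],[0.03,-0.3,0.25,-0.001,-0.007,0.0,55.0],[0.03,-0.3,0.25,-0.001,-0.007,0.0,55.0],[0.04,-0.3,0.25,-0.001,-0.007,0.0,55.0],[0.05,-0.3,0.24,-0.001,-0.007,0.0,55.0]]

 [[0.05,-0.3,0.24,-0.001,-0.007,0.0,55.0],[0.06,-0.3,0.24,-0.001,-0.007,0.0,55.0],[0.06,-0.3,0.24,-0.001,-0.007,0.0,55.0],[0.07,-0.3,0.24,-0.001,-0.007,0.0,55.0],[0.07,-0.3,0.23,-0.001,-0.007,0.0,55.0],[0.08,-0.3,0.23,-0.001,-0.007,0.0,55.0],[0.08,-0.31,0.23,-0.001,-0.007,0.0,55.0],[0.08,-0.3,0.22,-0.001,-0.007,0.0,55.0],[0.09,-0.31,0.22,-0.001,-0.007,0.0,55.0],[0.1,-0.31,0.22,-0.001,-0.007,0.0,55.0]]
end [ 500.6051972  -125.13235742  191.48425995] 1.113155503976329
```

Call:
{"op": "drive_tool", "data": {
  "steps": [
    [[0,-0.29,0.25,-0.001,-0.007,0,55],[0,-0.29,0.25,-0.001,-0.007,0,55],[0.01,-0.29,0.25,-0.001,-0.007,0,55],[0.01,-0.29,0.25,-0.001,-0.007,0,55],[0.02,-0.3,0.25,-0.001,-0.007,0,55],[0.02,-0.3,0.25,-0.001,-0.007,0,55],[0.03,-0.3,0.25,-0.001,-0.007,0,55],[0.03,-0.3,0.25,-0.001,-0.007,0,55],[0.04,-0.3,0.25,-0.001,-0.007,0,55],[0.05,-0.3,0.24,-0.001,-0.007,0,55]]
  ]
}}

```text
time: 1.4
position: [367.3, 239.5, 187.2]
ee_rot: [0.105, 0.616, -0.133, 0.769]
contact_force: [1.2, 0.7, -1.1]
opening: 51.6
```

Call:
{"op": "drive_tool", "data": {
  "steps": [
    [[0.05,-0.3,0.24,-0.001,-0.007,0,55],[0.06,-0.3,0.24,-0.001,-0.007,0,55],[0.06,-0.3,0.24,-0.001,-0.007,0,55],[0.07,-0.3,0.24,-0.001,-0.007,0,55],[0.07,-0.3,0.23,-0.001,-0.007,0,55],[0.08,-0.3,0.23,-0.001,-0.007,0,55],[0.08,-0.3,0.23,-0.001,-0.007,0,55],[0.08,-0.3,0.22,-0.001,-0.007,0,55],[0.09,-0.31,0.22,-0.001,-0.007,0,55],[0.1,-0.31,0.22,-0.001,-0.007,0,55]]
  ]
}}

```text
time: 2.65
position: [491.4, -99.9, 189.4]
ee_rot: [0.078, 0.538, -0.135, 0.829]
contact_force: [0.0, -0.2, -1.0]
opening: 51.5
```

Run:
```python
from h import *
p,Rk,s=state();print(s['time'],p,s['joint_pos'],s['dq'],s['opening'])
cv2.imwrite('pics/w1.png',ctrl.capture('wrist')[:,:,::-1])
print({k:v for k,v in ctrl.camera_info('wrist').items() if k in('rvec','tvec')})
print('post top px',proj('wrist',nestpt((-60,-46,80))),'pivot',proj('wrist',nestpt((70,-46,20))))
plan(nestpt((-60,-46,36)),Rp,8,hand=55)
```

```text
2.65 [491.44876528 -99.85919786 189.38747538] [ 0.21022519  0.25581309 -0.20024964  2.33345398  0.87539765  0.23581785
  0.46427177] [ 1.7943415   0.16847467 -1.42371704 -0.12540217  1.25953196  0.01445093
 -0.68861789] 51.52626826852982
{'rvec': array([-2.04766812, -1.47922013, -0.50951532]), 'tvec': array([ -51.70310442, -485.12853554,   45.16463752])}
post top px [305.30299095 222.69104671] pivot [311.28010609 304.41907551]
rot deg [-0.99521047 -0.82995747  1.56528709] dp [ 50.02913051 -29.13317661 -87.099206  ]

 [[0.129,-0.013,0.02,-0.0007,-0.0006,0.0011,55.0],[0.129,-0.013,0.02,-0.0007,-0.0006,0.0011,55.0],[0.128,-0.013,0.019,-0.0007,-0.0006,0.0011,55.0],[0.129,-0.014,0.019,-0.0007,-0.0006,0.0011,55.0],[0.128,-0.015,0.019,-0.0007,-0.0006,0.0011,55.0],[0.128,-0.015,0.019,-0.0007,-0.0006,0.0011,55.0],[0.129,-0.015,0.018,-0.0007,-0.0006,0.0011,55.0],[0.128,-0.016,0.018,-0.0007,-0.0006,0.0011,55.0]]
end [ 540.71119831 -137.05693439  102.29231782] 0.04089730063778986
```

View pics/w1.png

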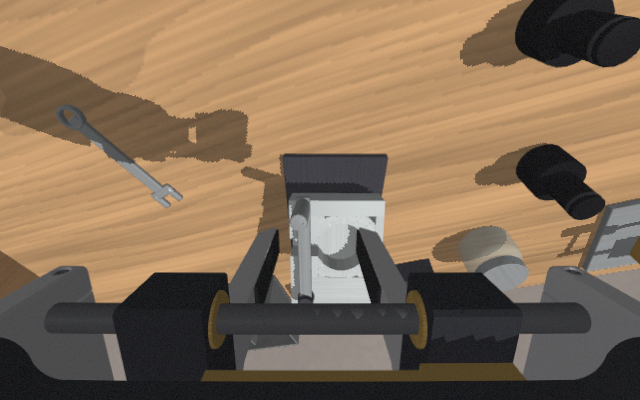

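Call:
{"op": "drive_tool", "data": {
  "steps": [
    [[0,0,0,0,0,0,55],[0,0,0,0,0,0,55],[0,0,0,0,0,0,55],[0,0,0,0,0,0,55],[0,0,0,0,0,0,55],[0,0,0,0,0,0,55],[0,0,0,0,0,0,55],[0,0,0,0,0,0,55],[0,0,0,0,0,0,55],[0,0,0,0,0,0,55]]
  ]
}}

```text
time: 3.95
position: [491.1, -99.4, 189.3]
ee_rot: [0.078, 0.538, -0.135, 0.828]
contact_force: [0.3, 0.2, -0.2]
opening: 51.3
```

Run:
```python
from h import *
p,Rk,s=state();print(s['time'],p,s['joint_pos'],s['dq'],s['opening'], NM.T@(p-NO))
plan(nestpt((-60,-46,36)),Rp,8,hand=55)
```

```text
3.95 [491.09884044 -99.36694309 189.29690508] [ 0.20370631  0.25537748 -0.19435536  2.33375429  0.8702219   0.23581318
  0.46717177] [ 4.16380056e-05 -2.95482462e-04 -9.62842630e-04  2.30307782e-04
  1.33568603e-03  7.13702824e-04  8.74924175e-04] 51.30813713725393 [-76.28407596 -24.59101408 139.61697171]
rot deg [-0.33983939 -0.88907455  1.19986515] dp [ 49.64852663 -37.70055112 -87.02692045]

 [[0.13,-0.024,0.023,-0.0002,-0.0006,0.0008,55.0],[0.13,-0.024,0.022,-0.0002,-0.0006,0.0008,55.0],[0.13,-0.025,0.022,-0.0002,-0.0006,0.0008,55.0],[0.129,-0.025,0.022,-0.0002,-0.0006,0.0008,55.0],[0.13,-0.025,0.021,-0.0002,-0.0006,0.0008,55.0],[0.129,-0.026,0.021,-0.0002,-0.0006,0.0008,55.0],[0.13,-0.026,0.021,-0.0002,-0.0006,0.0008,55.0],[0.129,-0.026,0.021,-0.0002,-0.0006,0.0008,55.0]]
end [ 540.74841967 -137.08271828  102.29092139] 0.0748801353235568
```

Call:
{"op": "drive_tool", "data": {
  "steps": [
    [[0,-0.05,0.05,0,0,0,55],[0,-0.05,0.05,0,0,0,55],[0,-0.05,0.04,0,0,0,55],[0,-0.06,0.02,0,0,0,55],[0.05,0,0,0,0,0,55],[0.05,0,0,0,0,0,55],[0.05,0,0,0,0,0,55],[0,0,0,0,0,0,55],[0,0,0,0,0,0,55],[0,0,0,0,0,0,55]]
  ]
}}

```text
time: 5.2
position: [504.4, -125.8, 182.7]
ee_rot: [0.078, 0.538, -0.135, 0.828]
contact_force: [0.1, -0.6, -0.3]
opening: 51.5
```

Run:
```python
from h import *
p,Rk,s=state();print(s['time'],p,s['joint_pos'],s['opening'], NM.T@(p-NO))
plan(nestpt((-60,-46,36)),Rp,8,hand=55)
```

```text
5.2 [ 504.35688998 -125.78939888  182.70608091] [ 0.35961399  0.29761966 -0.30441259  2.30199762  0.94630926  0.24104284
  0.45601484] 51.51064179407461 [-60.53476026 -45.93783748 125.00077532]
rot deg [-0.33027106 -0.87072222  1.1980712 ] dp [ 36.39047709 -11.27809532 -80.43609628]

 [[0.111,0.002,0.002,-0.0002,-0.0006,0.0008,55.0],[0.111,0.002,0.002,-0.0002,-0.0006,0.0008,55.0],[0.111,0.002,0.002,-0.0002,-0.0006,0.0008,55.0],[0.111,0.001,0.002,-0.0002,-0.0006,0.0008,55.0],[0.111,0.001,0.002,-0.0002,-0.0006,0.0008,55.0],[0.112,0.001,0.001,-0.0002,-0.0006,0.0008,55.0],[0.111,0.001,0.001,-0.0002,-0.0006,0.0008,55.0],[0.112,0.0,0.001,-0.0002,-0.0006,0.0008,55.0]]
end [ 540.75028048 -137.08779608  102.2579906 ] 0.06288480082352516
```

Call:
{"op": "drive_tool", "data": {
  "steps": [
    [[0.11,0,0,0,0,0,55],[0.11,0,0,0,0,0,55],[0.11,0,0,0,0,0,55],[0.11,0,0,0,0,0,55],[0.11,0,0,0,0,0,55],[0.11,0,0,0,0,0,55],[0.11,0,0,0,0,0,55],[0.12,0,0,0,0,0,55],[0,0,0,0,0,0,30],[0,0,0,0,0,0,28]]
  ]
}}

```text
time: 6.45
position: [538.5, -138.2, 101.6]
ee_rot: [0.078, 0.538, -0.135, 0.828]
contact_force: [-0.4, -0.2, 0.2]
opening: 35.2
```

Run:
```python
from h import *
p,Rk,s=state();print(s['time'],p,s['joint_pos'],s['opening'],s['contact_force'], NM.T@(p-NO))
cv2.imwrite('pics/w2.png',ctrl.capture('wrist')[:,:,::-1])
```

```text
6.45 [ 538.48116936 -138.20645617  101.55464834] [ 0.42407924  0.52492158 -0.39615646  2.30136337  1.81423078  0.29772653
 -0.38376686] 35.21606880745225 [-0.39571761 -0.18120073  0.19872067] [-61.9611543  -47.75578684  36.125215  ]
```

View pics/w2.png

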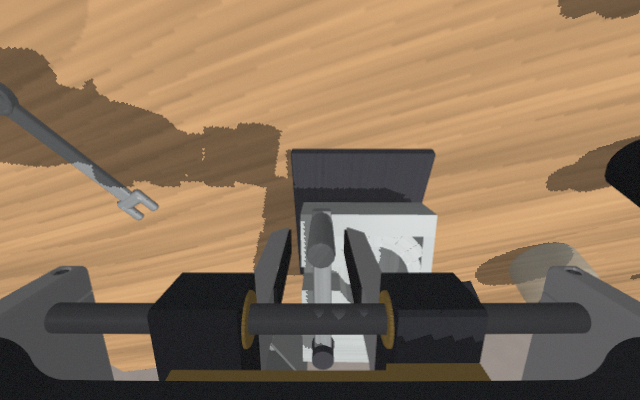

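Call:
{"op": "drive_tool", "data": {
  "steps": [
    [[0,-0.11,0.01,0,0,0,28],[0,-0.11,0.015,0,0,0,28],[0,-0.11,0.025,0,0,0,28],[0,-0.105,0.03,0,0,0,28],[0,-0.1,0.04,0,0,0,28],[0,-0.1,0.05,0,0,0,28],[0,-0.095,0.06,0,0,0,28],[0,-0.09,0.065,0,0,0,28],[0,-0.085,0.075,0,0,0,28],[0,-0.075,0.08,0,0,0,28]]
  ]
}}

```text
time: 7.75
position: [546.8, -244.8, 121.3]
ee_rot: [0.078, 0.538, -0.135, 0.828]
contact_force: [-0.6, 1.5, -0.5]
opening: 26.6
```

Run:
```python
from h import *
p,Rk,s=state();print(s['time'],p,s['joint_pos'],s['opening'],s['contact_force'], NM.T@(p-NO))
cv2.imwrite('pics/w3.png',ctrl.capture('wrist')[:,:,::-1])
cv2.imwrite('pics/t3.png',ctrl.capture('top')[60:260,260:460,::-1].repeat(3,0).repeat(3,1))
```

```text
7.75 [ 546.81678583 -244.80651629  121.25404842] [ 0.73277116  0.53662507 -0.49371549  2.17611116  1.3755107   0.24858199
  0.29729386] 26.620817037789934 [-0.60501827  1.54894019 -0.47631445] [ -17.96676792 -147.17472315   37.34617879]
```

View pics/w3.png

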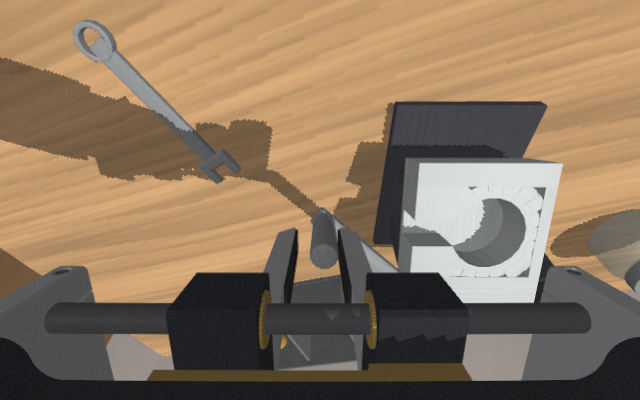

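View pics/t3.png

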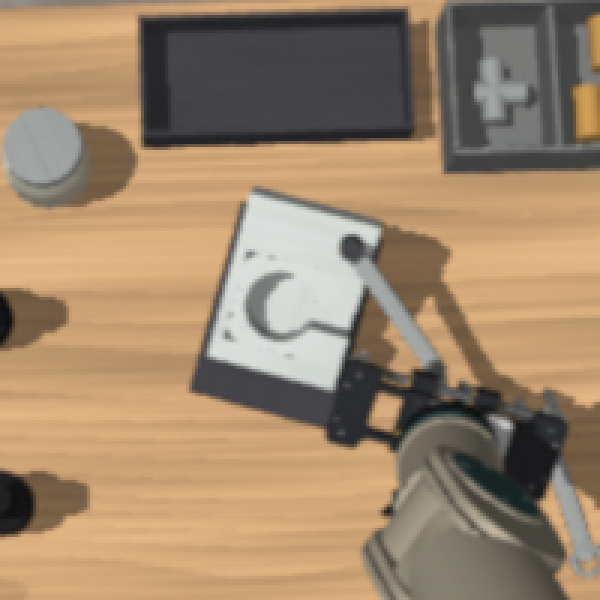

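Call:
{"op": "drive_tool", "data": {
  "steps": [
    [[0,0.02,0,0,0,0,50],[-0.1,0,0,0,0,0,50],[-0.15,0,0,0,0,0,50],[-0.15,0,0,0,0,0,50],[-0.15,0,0,0,0.02,0,60],[-0.15,0,0,0,0.024,0,60],[-0.15,0,0,0,0.024,0,70],[-0.1,0,0,0,0.024,0,80],[0,0,0,0,0.024,0,100],[0,0,0,0,0.024,0,100]]
  ]
}}

```text
time: 9.1
position: [515.8, -230.7, 209.8]
ee_rot: [0.105, 0.707, -0.116, 0.69]
contact_force: [-0.7, 0.1, -0.4]
opening: 92.0
```

```bash
cat >> h.py <<'E'
KEY=0.90; HC=np.array([457.6,146.4])
def benchR(a):  # tool down, y at angle a
    y=np.array([np.cos(a),np.sin(a),0]);x=np.array([0,0,-1.]);return np.c_[x,y,np.cross(x,y)]
E
python3 - <<'E'
from h import *
p,Rk,s=state();print(s['time'],p,s['joint_pos'],s['opening'],s['contact_force'], NM.T@(p-NO));print(Rk)
plan(np.r_[HC,190],benchR(KEY),20)
E
```

```text
9.1 [ 515.82678748 -230.66199584  209.77610347] [ 0.91772202  0.63119073 -0.92011944  1.69005143  0.56133266  1.13041501
  1.08490032] 91.95961302085449 [-0.73387251  0.13598084 -0.39520712] [ -11.17176619 -142.78295555  131.85089832]
[[-0.02592386  0.30824817  0.95095269]
 [-0.01119096  0.9511233  -0.30860854]
 [-0.99960128 -0.0186424  -0.0212072 ]]
rot deg [20.4641868  -1.01150705  1.27392735] dp [-58.22678748 377.06199584 -19.77610347]

 [[0.009,0.171,-0.086,0.0057,-0.0003,0.0004,100.0],[0.009,0.169,-0.089,0.0057,-0.0003,0.0004,100.0],[0.009,0.167,-0.092,0.0057,-0.0003,0.0004,100.0],[0.009,0.166,-0.095,0.0057,-0.0003,0.0004,100.0],[0.009,0.164,-0.098,0.0057,-0.0003,0.0004,100.0],[0.009,0.162,-0.1,0.0057,-0.0003,0.0004,100.0],[0.009,0.16,-0.103,0.0057,-0.0003,0.0004,100.0],[0.009,0.158,-0.106,0.0057,-0.0003,0.0004,100.0],[0.009,0.156,-0.109,0.0057,-0.0003,0.0004,100.0],[0.01,0.155,-0.112,0.0057,-0.0003,0.0004,100.0]]

 [[0.01,0.152,-0.115,0.0057,-0.0003,0.0004,100.0],[0.01,0.15,-0.117,0.0057,-0.0003,0.0004,100.0],[0.01,0.148,-0.12,0.0057,-0.0003,0.0004,100.0],[0.01,0.146,-0.123,0.0057,-0.0003,0.0004,100.0],[0.01,0.144,-0.125,0.0057,-0.0003,0.0004,100.0],[0.01,0.142,-0.128,0.0057,-0.0003,0.0004,100.0],[0.01,0.139,-0.131,0.0057,-0.0003,0.0004,100.0],[0.01,0.137,-0.133,0.0057,-0.0003,0.0004,100.0],[0.009,0.135,-0.135,0.0057,-0.0003,0.0004,100.0],[0.01,0.132,-0.138,0.0057,-0.0003,0.0004,100.0]]
end [457.63977448 146.41636664 189.97827306] 0.18724520722286594
```

Run:
```python
from h import *
p,Rk,s=state()
t=np.array([520,70,240.])
info=None
p2,R2=plan(t,benchR(1.27),10)
```

```text
rot deg [-0.73383691 -1.22206936  1.06047514] dp [  4.17321252 300.66199584  30.22389653]

 [[-0.034,0.287,-0.089,-0.0004,-0.0007,0.0006,100.0],[-0.033,0.287,-0.089,-0.0004,-0.0007,0.0006,100.0],[-0.033,0.287,-0.089,-0.0004,-0.0007,0.0006,100.0],[-0.033,0.287,-0.088,-0.0004,-0.0007,0.0006,100.0],[-0.032,0.287,-0.088,-0.0004,-0.0007,0.0006,100.0],[-0.032,0.288,-0.087,-0.0004,-0.0007,0.0006,100.0],[-0.032,0.288,-0.087,-0.0004,-0.0007,0.0006,100.0],[-0.031,0.288,-0.086,-0.0004,-0.0007,0.0006,100.0],[-0.031,0.288,-0.086,-0.0004,-0.0007,0.0006,100.0],[-0.03,0.288,-0.086,-0.0004,-0.0007,0.0006,100.0]]
end [520.02334201  70.03026757 239.9787148 ] 0.044847912915428265
```

Call:
{"op": "drive_tool", "data": {
  "steps": [
    [[-0.04,0.29,-0.09,0,-0.001,0.001,100],[-0.04,0.29,-0.09,0,-0.001,0.001,100],[-0.04,0.29,-0.09,0,-0.001,0.001,100],[-0.04,0.29,-0.09,0,-0.001,0.001,100],[-0.03,0.29,-0.09,0,-0.001,0.001,100],[-0.03,0.29,-0.09,0,-0.001,0.001,100],[-0.03,0.29,-0.09,0,0,0,100],[-0.03,0.29,-0.09,0,0,0,100],[-0.03,0.28,-0.08,0,0,0,100],[0,0,0,0,0,0,100]]
  ]
}}

```text
time: 10.35
position: [520.2, 44.1, 240.3]
ee_rot: [0.109, 0.698, -0.108, 0.699]
contact_force: [0.5, -1.2, -0.1]
opening: 93.9
```

Run:
```python
from h import *
p,Rk,s=state();print(s['time'],p,s['joint_pos'],np.abs(s['dq']).max())
c=ctrl.camera_info('wrist')
cv2.imwrite('pics/w4.png',ctrl.capture('wrist')[:,:,::-1])
import pickle;pickle.dump(c,open('c4.pkl','wb'))
cv2.imwrite('pics/t4.png',ctrl.capture('top')[:,:,::-1]);cv2.imwrite('pics/s4.png',ctrl.capture('side')[:,:,::-1])
print(proj('wrist',np.r_[HC,100],c),proj('wrist',[492,190,19],c))
```

```text
10.35 [520.23687358  44.09908366 240.28901622] [ 0.49617424  0.52234427 -0.96181539  1.78112076  0.47867542  1.09058345
  0.63077417] 0.04445676492586547
[385.94788817 110.21391831] [408.3099724  126.89184105]
```

View pics/w4.png

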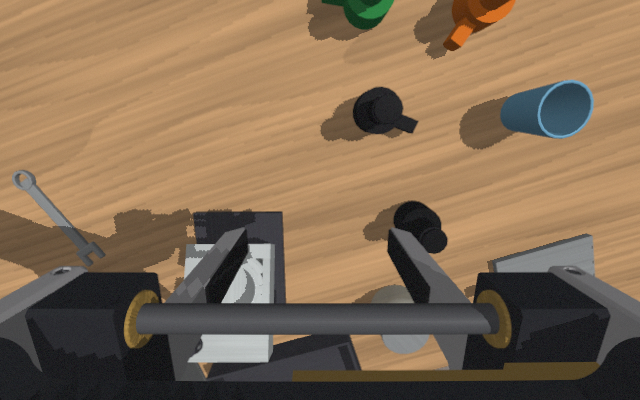

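Run:
```python
from h import *
w=cv2.imread('pics/w4.png'); crop(w,340,75,430,145,8,'pics/w4c.png')
t=cv2.imread('pics/t4.png'); crop(t,310,110,430,215,6,'pics/t4c.png')
```

```text
(no output)
```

View pics/w4c.png

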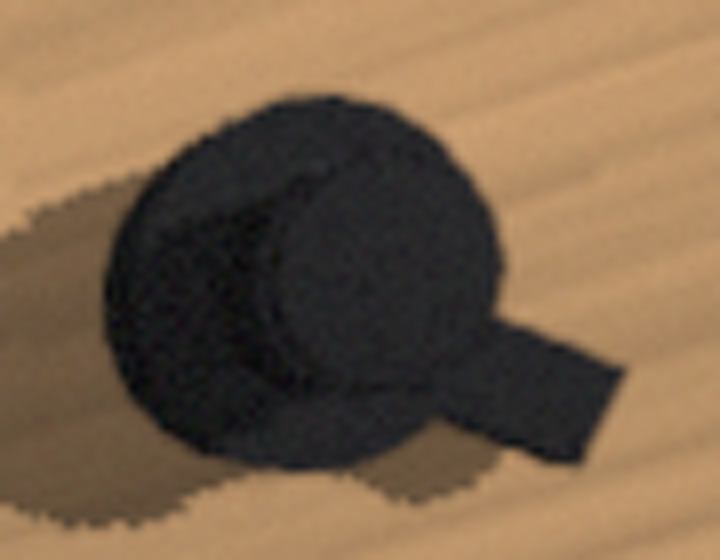

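View pics/t4c.png

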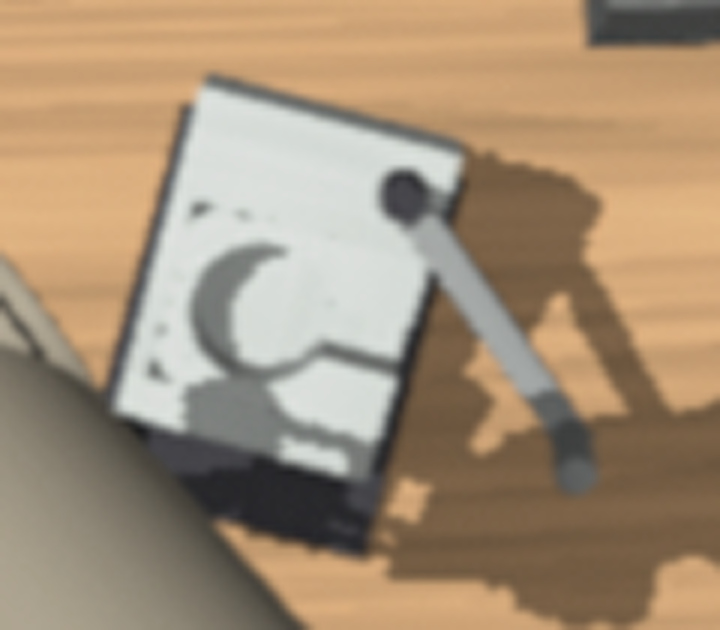

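Run:
```python
from h import *
import pickle
from scipy.optimize import least_squares
c=pickle.load(open('c4.pkl','rb'))
W=lambda a,b:(340+(a-3.5)/8,75+(b-3.5)/8)
print('head',onz('w',W(385,268),100,c))
a=onz('w',W(627,370),34,c);b=onz('w',W(578,466),34,c);u=onz('w',W(500,320),34,c);l=onz('w',W(430,415),34,c)
print(a,b,np.linalg.norm(a-b))
ang=lambda v:np.arctan2(v[1],v[0])
print('edge ang',ang(a-u),ang(b-l),'end normal',ang(a-b)+np.pi/2,ang(a-b)-np.pi/2)
m=(a+b)/2
for h in ([457.6,146.4,34],onz('w',W(385,268),100,c)): d=m-h; print('from axis',ang(d),np.hypot(d[0],d[1]))
T=lambda a,b:(310+(a-2.5)/6,110+(b-2.5)/6)
w3=cv2.imread('pics/w3.png')
T1=lambda a,b:(310+(a-3)/7,110+(b-3)/7); S=lambda a,b:(240+(a-3.5)/8,130+(b-3.5)/8)
ci={n:ctrl.camera_info(n) for n in('top','side')}
A=[('top',(92,52,0),T(206,84)),('top',(92,-66,0),T(463,153)),('top',(-62,52,0),T(115,412)),('top',(-62,-66,0),T(372,483))]
B=[('top',(92,52,0),T1(240,97)),('top',(92,-66,0),T1(541,178)),('top',(-62,52,0),T1(133,484))]
C=[('side',(92,52,0),S(130,320)),('side',(92,-66,0),S(268,92)),('side',(-62,52,0),S(518,538))]
for obs in (A,C,A+B,A+B+C):
    def f(p):
        M,o=nestT(p); return np.concatenate([proj(n,o+M@np.array(q,float),ci[n])-u for n,q,u in obs])
    r=least_squares(f,[500,-100,0]);print(r.x,np.round(r.fun,1))
```

```text
head [455.93090715 148.85423103 100.        ]
[486.47706068 200.06387801  34.        ] [499.60106467 188.48454127  34.        ] 17.502014737296548
edge ang 0.9129545553943089 0.9487340431846476 end normal 3.989438193835145 0.847845540245352
from axis 0.9335620611787032 59.56397495227076
from axis 0.8857747111561101 58.65142507470868
[ 6.21779672e+02 -1.14689470e+02 -3.01446652e-01] [-0.3  0.2  0.3  0.3  0.5 -0.1 -0.4 -0.5]
[ 6.19438736e+02 -1.11943944e+02 -2.94798462e-01] [-0.  -0.4 -0.3 -0.1  0.3  0.4]
[ 6.21875940e+02 -1.14500958e+02 -3.01299583e-01] [-0.4  0.2  0.2  0.3  0.4 -0.1 -0.5 -0.5 -0.3  0.3  0.1  0.4  0.6 -0.6]
[ 6.21214248e+02 -1.14118627e+02 -2.98821686e-01] [-0.6  0.4 -0.   0.5  0.3  0.2 -0.5 -0.3 -0.6  0.6 -0.1  0.5  0.5 -0.3
 -0.6 -1.1 -0.7 -0.7 -0.4 -0.2]
```

```bash
sed -i 's/^NP=.*/NP=[621.2,-114.1,-0.2989]/; s/HC=np.array.*/HC=np.array([457.0,147.2])/' h.py
python3 - <<'E'
from h import *
plan(np.r_[HC,170],benchR(KEY+np.pi/2),10,dec=2)
E
```

```text
rot deg [-6.95757461e+01 -8.68038069e-04 -1.49435756e-02] dp [-63.30660023 106.83144759 -69.48080049]

 [[0.07,0.08,-0.09,-0.039,-0.0,-0.0,100.0],[0.07,0.09,-0.08,-0.039,-0.0,-0.0,100.0],[0.07,0.1,-0.07,-0.039,-0.0,-0.0,100.0],[0.07,0.11,-0.06,-0.039,-0.0,-0.0,100.0],[0.07,0.12,-0.04,-0.039,-0.0,-0.0,100.0],[0.07,0.12,-0.03,-0.039,-0.0,-0.0,100.0],[0.07,0.12,-0.01,-0.039,-0.0,-0.0,100.0],[0.07,0.13,-0.0,-0.039,-0.0,-0.0,100.0],[0.07,0.13,0.01,-0.039,-0.0,-0.0,100.0],[0.07,0.12,0.03,-0.039,-0.0,-0.0,100.0]]
end [456.60369157 147.06612194 169.51077153] 0.6244120111660598
```

Call:
{"op": "drive_tool", "data": {
  "steps": [
    [[0.07,0.08,-0.09,-0.039,0,0,100],[0.07,0.09,-0.08,-0.039,0,0,100],[0.07,0.1,-0.07,-0.039,0,0,100],[0.07,0.11,-0.06,-0.039,0,0,100],[0.07,0.12,-0.04,-0.039,0,0,100],[0.07,0.12,-0.03,-0.039,0,0,100],[0.07,0.12,-0.01,-0.039,0,0,100],[0.07,0.13,0,-0.039,0,0,100],[0.07,0.13,0.01,-0.039,0,0,100],[0.07,0.12,0.03,-0.039,0,0,100]]
  ]
}}

```text
time: 11.75
position: [456.9, 147.2, 169.5]
ee_rot: [-0.312, 0.634, 0.312, 0.635]
contact_force: [0.3, -0.6, 0.5]
opening: 94.1
```

Run:
```python
from h import *
p,Rk,s=state();print(s['time'],p,s['joint_pos'],np.abs(s['dq']).max())
c=ctrl.camera_info('wrist')
cv2.imwrite('pics/w5.png',ctrl.capture('wrist')[:,:,::-1])
print(proj('wrist',np.r_[HC,100],c))
plan(np.r_[HC,57],benchR(KEY+np.pi/2),7)
```

```text
11.75 [456.91087442 147.20563224 169.45732448] [ 0.38599782  0.66419055 -1.18617882  1.97542157  0.73444553  1.01998399
  1.33350231] 0.5816810333781816
[316.08837878 203.53267001]
rot deg [ 1.10784282  0.04415602 -0.10872705] dp [   1.40866639   -1.32994901 -111.94460333]

 [[0.16,-0.003,-0.0,0.0009,0.0,-0.0001,100.0],[0.16,-0.003,-0.0,0.0009,0.0,-0.0001,100.0],[0.16,-0.003,-0.001,0.0009,0.0,-0.0001,100.0],[0.16,-0.003,-0.0,0.0009,0.0,-0.0001,100.0],[0.16,-0.003,-0.001,0.0009,0.0,-0.0001,100.0],[0.16,-0.003,-0.0,0.0009,0.0,-0.0001,100.0],[0.159,-0.002,-0.001,0.0009,0.0,-0.0001,100.0]]
end [456.95603731 147.20205534  57.04247527] 0.054150120031552805
```

View pics/w5.png

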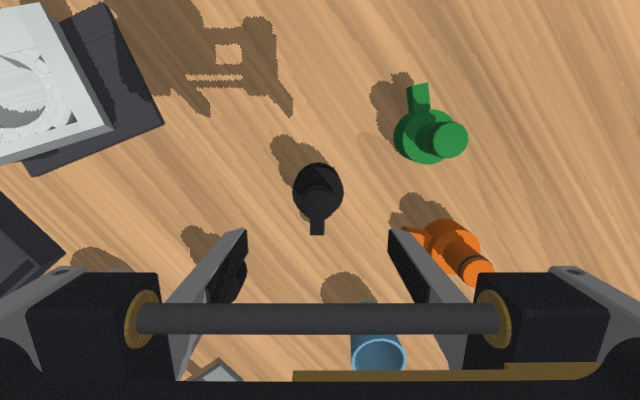

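Call:
{"op": "drive_tool", "data": {
  "steps": [
    [[0.16,0,0,0.001,0,0,100],[0.16,0,0,0.001,0,0,100],[0.16,0,0,0.001,0,0,100],[0.16,0,0,0.001,0,0,100],[0.16,0,0,0.001,0,0,100],[0.16,0,0,0.001,0,0,100],[0.16,0,0,0,0,0,100],[0,0,0,0,0,0,100],[0,0,0,0,0,0,70],[0,0,0,0,0,0,50]]
  ]
}}

```text
time: 13.05
position: [457.2, 149.3, 58.6]
ee_rot: [-0.305, 0.637, 0.306, 0.639]
contact_force: [0.4, -0.3, 0.2]
opening: 77.1
```

Run:
```python
from h import *
p,Rk,s=state();print(s['time'],p,s['joint_pos'],np.abs(s['dq']).max(),s['opening'])
cv2.imwrite('pics/w6.png',ctrl.capture('wrist')[:,:,::-1])
plan(np.r_[HC,57],benchR(KEY+np.pi/2),2)
```

```text
13.05 [457.23481197 149.2746785   58.64888872] [ 0.26110164  0.80185502 -1.00251537  2.07945288  0.96712953  0.82500042
  1.12203322] 0.0017903284497380806 77.14956533597292
rot deg [-0.38438963  0.17086223 -0.01524735] dp [-0.19452078 -2.03174117 -1.61598802]

 [[0.008,-0.006,-0.009,-0.0011,0.0005,-0.0,100.0],[0.008,-0.005,-0.008,-0.0011,0.0005,-0.0,100.0]]
end [456.99102724 147.22030465  57.01188036] 0.021231586209516394
```

View pics/w6.png

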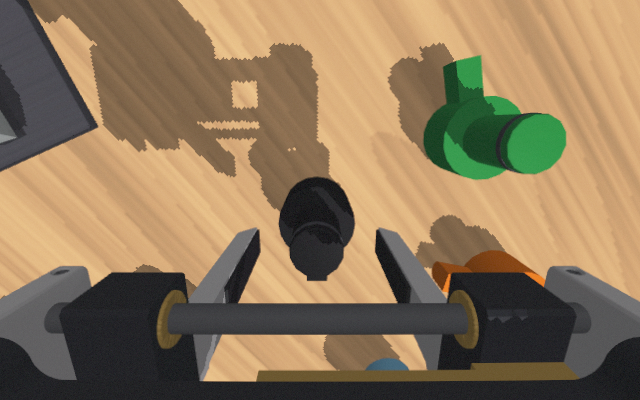

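Run:
```python
from h import *
w=cv2.imread('pics/w6.png'); crop(w,260,160,370,295,5,'pics/w6c.png')
print(proj('wrist',[457,147.2,100]),proj('wrist',[456,149,100]))
print(onz('wrist',(316.5,250),100))
```

```text
[313.7250688 250.8934673] [316.8784652  252.06816234]
[455.32279026 147.79368102 100.        ]
```

View pics/w6c.png

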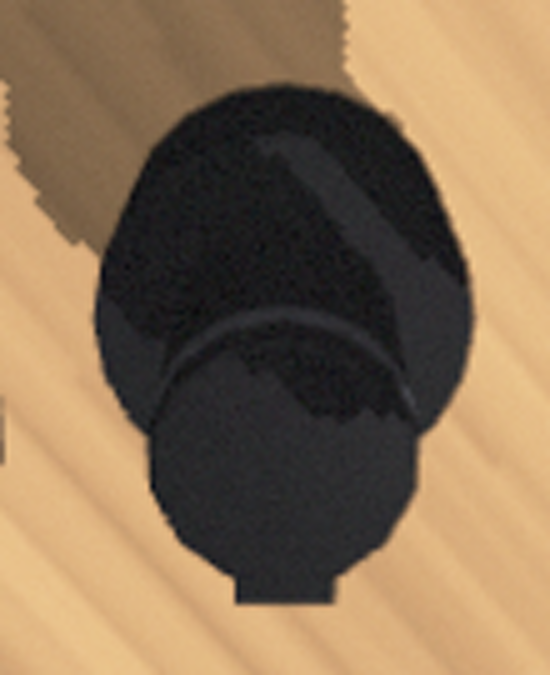

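Call:
{"op": "drive_tool", "data": {
  "steps": [
    [[0.01,0,-0.02,0,0,0,70],[0,0,0,0,0,0,50],[0,0,0,0,0,0,30],[0,0,0,0,0,0,20],[0,0,0,0,0,0,20],[0,0,0,0,0,0,20],[0,0,0,0,0,0,20],[-0.05,0,0,0,0,0,20],[-0.1,0,0,0,0,0,20],[-0.1,0,0,0,0,0,20]]
  ]
}}

```text
time: 14.35
position: [455.3, 147.4, 82.8]
ee_rot: [-0.305, 0.637, 0.306, 0.638]
contact_force: [1.0, 0.6, -4.5]
opening: 33.3
```

```bash
cat >> h.py <<'E'
# nest tool orientation with jaws along +nx: key(=tool z)=-ny
Rx=np.c_[-NM[:,2],NM[:,0],-NM[:,1]]
E
python3 - <<'E'
from h import *
p,Rk,s=state();print(s['time'],p,s['joint_pos'],s['opening'],s['contact_force'])
cv2.imwrite('pics/w7.png',ctrl.capture('wrist')[:,:,::-1])
print('det',np.linalg.det(Rx))
plan(nestpt((0,0,100)),Rx,20,hand=20)
E
```

```text
14.35 [455.29197131 147.44870196  82.75920348] [ 0.29093418  0.76736684 -1.04423661  2.06647182  0.9090275   0.86201528
  1.1690174 ] 33.278993043123556 [ 1.03523916  0.5572827  -4.54561649]
det 1.0000000000000007
rot deg [154.93166292 -34.29158135   6.29250873] dp [ 124.76910219 -249.58460025  101.76052595]

 [[-0.051,-0.127,-0.058,0.043,-0.0095,0.0017,20.0],[-0.053,-0.133,-0.039,0.043,-0.0095,0.0017,20.0],[-0.055,-0.137,-0.019,0.043,-0.0095,0.0017,20.0],[-0.056,-0.138,0.001,0.043,-0.0095,0.0017,20.0],[-0.056,-0.136,0.021,0.043,-0.0095,0.0017,20.0],[-0.056,-0.131,0.041,0.043,-0.0095,0.0017,20.0],[-0.055,-0.124,0.06,0.043,-0.0095,0.0017,20.0],[-0.054,-0.114,0.078,0.043,-0.0095,0.0017,20.0],[-0.052,-0.103,0.094,0.043,-0.0095,0.0017,20.0],[-0.049,-0.089,0.109,0.043,-0.0095,0.0017,20.0]]

 [[-0.046,-0.073,0.121,0.043,-0.0095,0.0017,20.0],[-0.043,-0.055,0.131,0.043,-0.0095,0.0017,20.0],[-0.039,-0.037,0.138,0.043,-0.0095,0.0017,20.0],[-0.035,-0.018,0.143,0.043,-0.0095,0.0017,20.0],[-0.031,0.002,0.145,0.043,-0.0095,0.0017,20.0],[-0.026,0.022,0.144,0.043,-0.0095,0.0017,20.0],[-0.022,0.041,0.141,0.043,-0.0095,0.0017,20.0],[-0.017,0.06,0.135,0.043,-0.0095,0.0017,20.0],[-0.013,0.078,0.126,0.043,-0.0095,0.0017,20.0],[-0.01,0.093,0.115,0.043,-0.0095,0.0017,20.0]]
end [ 580.75963301 -101.66939188  185.63121571] 0.19963868352575326
```

View pics/w7.png

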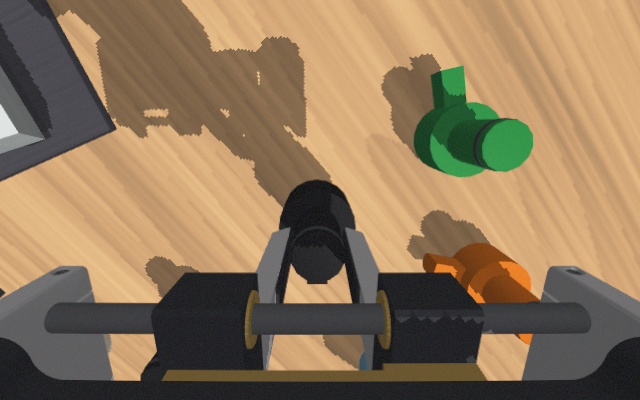

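Run:
```python
from h import *
p,Rk=plan(np.array([480,90,210.]),benchR(KEY+np.pi/2-1.5),10,hand=20,dec=2)
```

```text
rot deg [85.58281656  0.16716445 -0.1551405 ] dp [ 23.95708055 -57.92940461 126.12974724]

 [[-0.13,-0.05,-0.03,0.048,0.0,-0.0,20.0],[-0.13,-0.06,-0.02,0.048,0.0,-0.0,20.0],[-0.13,-0.06,-0.01,0.048,0.0,-0.0,20.0],[-0.12,-0.06,-0.0,0.048,0.0,-0.0,20.0],[-0.13,-0.06,0.01,0.048,0.0,-0.0,20.0],[-0.12,-0.06,0.02,0.048,0.0,-0.0,20.0],[-0.13,-0.06,0.02,0.048,0.0,-0.0,20.0],[-0.12,-0.06,0.03,0.048,0.0,-0.0,20.0],[-0.13,-0.05,0.04,0.048,0.0,-0.0,20.0],[-0.12,-0.04,0.05,0.048,0.0,-0.0,20.0]]
end [479.81487777  90.01583833 209.76132817] 0.8430041925122773
```

Call:
{"op": "drive_tool", "data": {
  "steps": [
    [[-0.13,-0.05,-0.03,0.048,0,0,20],[-0.13,-0.06,-0.02,0.048,0,0,20],[-0.13,-0.06,-0.01,0.048,0,0,20],[-0.12,-0.06,0,0.048,0,0,20],[-0.13,-0.06,0.01,0.048,0,0,20],[-0.12,-0.06,0.02,0.048,0,0,20],[-0.13,-0.06,0.02,0.048,0,0,20],[-0.12,-0.06,0.03,0.048,0,0,20],[-0.13,-0.05,0.04,0.048,0,0,20],[-0.12,-0.04,0.05,0.048,0,0,20]]
  ]
}}

```text
time: 15.65
position: [479.1, 89.6, 208.7]
ee_rot: [0.216, 0.674, -0.214, 0.673]
contact_force: [0.4, -0.3, -4.6]
opening: 33.4
```

Run:
```python
from h import *
p,Rk,s=state();print(s['time'],p,s['joint_pos'],s['opening'],s['contact_force'])
plan(nestpt((0,0,110)),Rx,10,hand=20)
```

```text
15.65 [479.0553025   89.64815589 208.66707178] [ 0.33372509  0.4637504  -0.82048784  1.9121897   0.41417636  0.94171831
  0.26846011] 33.35678274136461 [ 0.39523756 -0.30349911 -4.60964283]
rot deg [ 70.43989862 -15.74534111  21.5534361 ] dp [  97.7179213  -190.05887108  -13.97321521]

 [[0.014,-0.098,0.19,0.0391,-0.0087,0.012,20.0],[0.016,-0.075,0.2,0.0391,-0.0087,0.012,20.0],[0.019,-0.05,0.207,0.0391,-0.0087,0.012,20.0],[0.023,-0.025,0.211,0.0391,-0.0087,0.012,20.0],[0.028,-0.0,0.212,0.0391,-0.0087,0.012,20.0],[0.035,0.024,0.21,0.0391,-0.0087,0.012,20.0],[0.042,0.049,0.205,0.0391,-0.0087,0.012,20.0],[0.049,0.071,0.196,0.0391,-0.0087,0.012,20.0],[0.058,0.093,0.184,0.0391,-0.0087,0.012,20.0],[0.066,0.112,0.17,0.0391,-0.0087,0.012,20.0]]
end [ 576.76598011 -100.37392346  194.69905458] 0.10846234704985327
```

Call:
{"op": "drive_tool", "data": {
  "steps": [
    [[0.015,-0.1,0.19,0.039,-0.009,0.012,20],[0.015,-0.075,0.2,0.039,-0.009,0.012,20],[0.02,-0.05,0.205,0.039,-0.009,0.012,20],[0.025,-0.025,0.21,0.039,-0.009,0.012,20],[0.03,0,0.21,0.039,-0.009,0.012,20],[0.035,0.025,0.21,0.039,-0.009,0.012,20],[0.04,0.05,0.205,0.039,-0.009,0.012,20],[0.05,0.07,0.195,0.039,-0.009,0.012,20],[0.06,0.09,0.185,0.039,-0.009,0.012,20],[0.065,0.11,0.17,0.039,-0.009,0.012,20]]
  ]
}}

```text
time: 16.9
position: [576.6, -99.9, 194.0]
ee_rot: [0.645, 0.285, -0.464, 0.536]
contact_force: [-0.3, -0.7, -5.1]
opening: 33.6
```

Run:
```python
from h import *
p,Rk,s=state();print(s['time'],p,s['joint_pos'],s['opening'],s['contact_force'],NM.T@(p-NO))
plan(nestpt((0,0,85)),Rx,5,hand=20)
```

```text
16.9 [576.56868878 -99.94631975 193.95060837] [ 0.14086842  0.34899185 -0.12013262  2.15893976  0.65035826  0.25881369
 -0.85859137] 33.6024736008375 [-0.30125164 -0.68231463 -5.09372142] [ -0.61520047   0.38357535 109.46678903]
rot deg [ 0.26436706  0.22188835 -0.27258797] dp [ 10.30152961  -3.57559654 -21.91444647]

 [[0.049,0.001,0.001,0.0003,0.0002,-0.0003,20.0],[0.049,0.001,0.001,0.0003,0.0002,-0.0003,20.0],[0.049,0.001,0.0,0.0003,0.0002,-0.0003,20.0],[0.049,0.001,0.001,0.0003,0.0002,-0.0003,20.0],[0.049,0.001,0.0,0.0003,0.0002,-0.0003,20.0]]
end [ 586.85092175 -103.49402377  171.98991681] 0.04234447677671152
```

Call:
{"op": "drive_tool", "data": {
  "steps": [
    [[0.05,0,0,0,0,0,20],[0.05,0,0,0,0,0,20],[0.05,0,0,0,0,0,20],[0.05,0,0,0,0,0,20],[0.05,0,0,0,0,0,20],[0.05,0,0,0,0,0,20],[0,0,0,0,0,0,20],[0,0,0,0,0,0,20],[0,0,0,0,0,0,20],[0,0,0,0,0,0,20]]
  ]
}}

```text
time: 18.15
position: [589.7, -103.4, 167.4]
ee_rot: [0.644, 0.286, -0.463, 0.538]
contact_force: [-0.1, 0.4, -4.3]
opening: 33.8
```

Run:
```python
from h import *
p,Rk,s=state();print(s['time'],p,s['joint_pos'],s['opening'],s['contact_force'],NM.T@(p-NO))
print('axis in nest',NM.T@Rk)
w=ctrl.capture('wrist')[:,:,::-1];cv2.imwrite('pics/w8.png',w)
t=ctrl.capture('top')[:,:,::-1];sd=ctrl.capture('side')[:,:,::-1]
cv2.imwrite('pics/t8f.png',t);cv2.imwrite('pics/s8f.png',sd)
crop(t,310,110,430,215,6,'pics/t8.png');crop(sd,240,120,350,220,7,'pics/s8.png')
```

```text
18.15 [ 589.74387082 -103.4037171   167.36983547] [ 0.20015454  0.41538582 -0.1940527   2.15695332  0.9289869   0.23886096
 -1.12465372] 33.79080029928759 [-0.06835998  0.36534011 -4.27160441] [ 0.4853167   0.95916036 79.62497156]
axis in nest [[ 0.00555507  0.99994413  0.00899361]
 [-0.00283638  0.00900947 -0.99995539]
 [-0.99998055  0.00552932  0.00288627]]
```

View pics/w8.png

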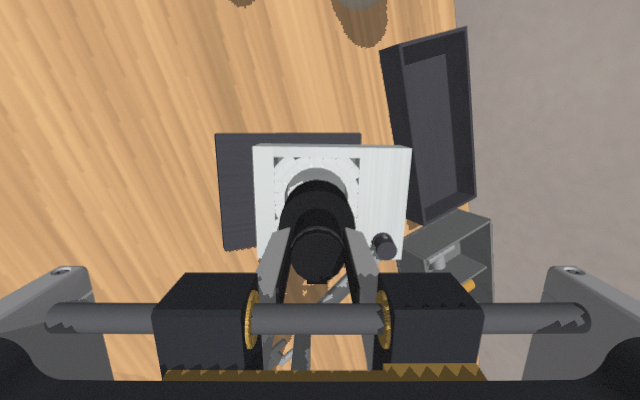

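View pics/t8.png

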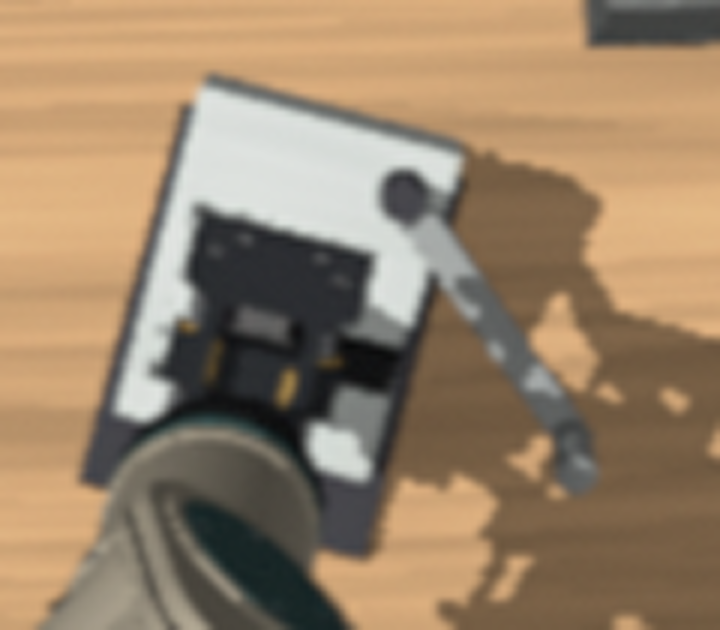

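View pics/s8.png

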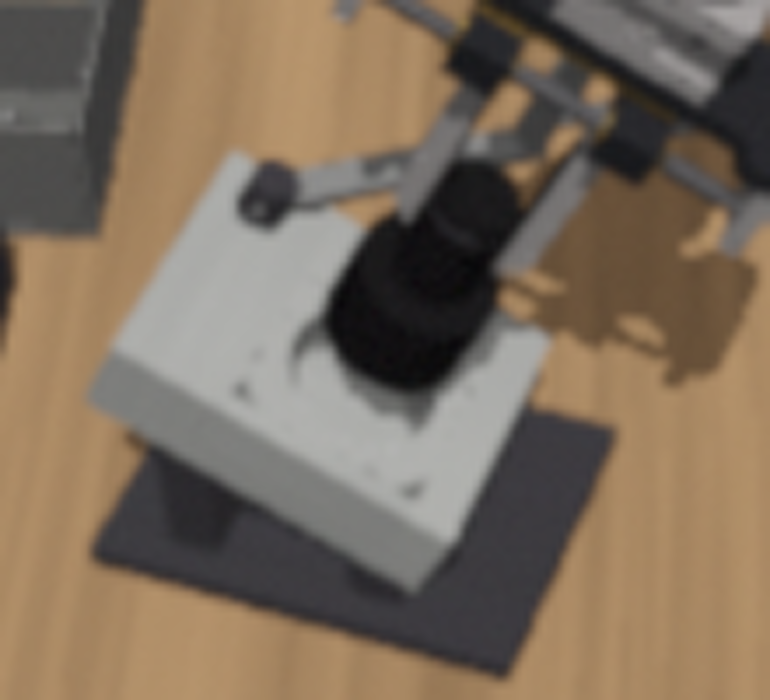

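Run:
```python
from h import *
w=cv2.imread('pics/w8.png'); crop(w,240,130,420,250,4,'pics/w8c.png')
for q in [(-62,52,0),(92,52,0),(0,32,0),(-32,0,0),(32,0,0),(-62,-66,0),(70,-46,21)]: print(q,np.round((proj('wrist',nestpt(q))-[240,130])*4+1.5,0))
```

```text
(-62, 52, 0) [56. 78.]
(92, 52, 0) [692.  83.]
(0, 32, 0) [312. 162.]
(-32, 0, 0) [184. 286.]
(32, 0, 0) [437. 288.]
(-62, -66, 0) [ 78. 522.]
(70, -46, 21) [593. 491.]
```

View pics/w8c.png

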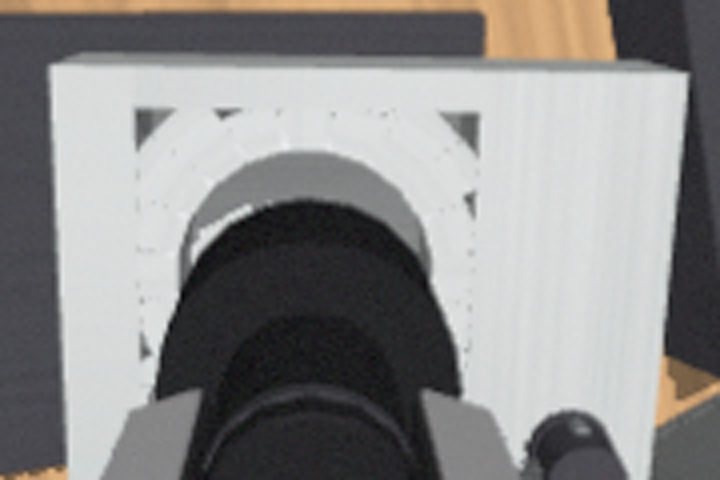

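Run:
```python
from h import *
p,Rk,s=state()
c=ctrl.camera_info('wrist')
th=np.linspace(0,2*np.pi,181)
for zz in (-1.5,0,1.5):
  out=[]
  for r,h in((25,0),(30,5),(30,48),(17,48)):
    P=[p+Rk@np.array([57.4-h,r*np.cos(t),zz+r*np.sin(t)]) for t in th]
    u=np.array([(proj('w',q,c)-[240,130])*4+1.5 for q in P]); out+= [(r,h,np.round(u[:,0].min()),np.round(u[:,0].max()),np.round(u[:,1].min()))]
  print(zz,out)
```

```text
-1.5 [(25, 0, np.float64(208.0), np.float64(421.0), np.float64(198.0)), (30, 5, np.float64(184.0), np.float64(445.0), np.float64(180.0)), (30, 48, np.float64(161.0), np.float64(470.0), np.float64(220.0)), (17, 48, np.float64(228.0), np.float64(403.0), np.float64(287.0))]
0 [(25, 0, np.float64(208.0), np.float64(421.0), np.float64(205.0)), (30, 5, np.float64(184.0), np.float64(445.0), np.float64(187.0)), (30, 48, np.float64(161.0), np.float64(470.0), np.float64(228.0)), (17, 48, np.float64(228.0), np.float64(403.0), np.float64(295.0))]
1.5 [(25, 0, np.float64(208.0), np.float64(421.0), np.float64(211.0)), (30, 5, np.float64(185.0), np.float64(445.0), np.float64(194.0)), (30, 48, np.float64(161.0), np.float64(470.0), np.float64(236.0)), (17, 48, np.float64(228.0), np.float64(403.0), np.float64(303.0))]
```

Run:
```python
from h import *
c=ctrl.camera_info('side')
th=np.linspace(0,2*np.pi,181)
for P in ([619.44,-111.94,-.2948],):
 for (x,y) in ((0,0),(0,-3),(3,0)):
  out=[]
  for r,h in((25,0),(30,5),(30,48),(17,100)):
    u=np.array([(proj('w',nestpt((x+r*np.cos(t),y+r*np.sin(t),22.2+h),P),c)-[240,120])*7+3 for t in th]); out+= [(r,h,*np.round([u[:,0].min(),u[:,0].max(),u[:,1].min(),u[:,1].max()]))]
  print(x,y,*[tuple(float(v) for v in o) for o in out],sep='\n')
s=cv2.imread('pics/s8f.png');crop(s,280,135,320,180,16,'pics/s8c.png')
g=s.max(axis=2)
m=(g<45).astype(np.uint8);m[:, :280]=0;m[:,315:]=0;m[:140]=0;m[180:]=0
n,l,st,ce=cv2.connectedComponentsWithStats(m);print(st[1:],ce[1:])
```

```text
0
0
(25.0, 0.0, 327.0, 445.0, 291.0, 399.0)
(30.0, 5.0, 319.0, 461.0, 274.0, 403.0)
(30.0, 48.0, 357.0, 503.0, 213.0, 346.0)
(17.0, 100.0, 440.0, 525.0, 164.0, 241.0)
0
-3
(25.0, 0.0, 330.0, 448.0, 286.0, 393.0)
(30.0, 5.0, 322.0, 464.0, 269.0, 398.0)
(30.0, 48.0, 360.0, 506.0, 208.0, 340.0)
(17.0, 100.0, 442.0, 528.0, 159.0, 236.0)
3
0
(25.0, 0.0, 321.0, 439.0, 287.0, 395.0)
(30.0, 5.0, 313.0, 455.0, 270.0, 399.0)
(30.0, 48.0, 350.0, 496.0, 209.0, 342.0)
(17.0, 100.0, 432.0, 518.0, 160.0, 237.0)
[[287 143  28  33 547]] [[300.37842779 159.75685558]]
```

View pics/s8c.png

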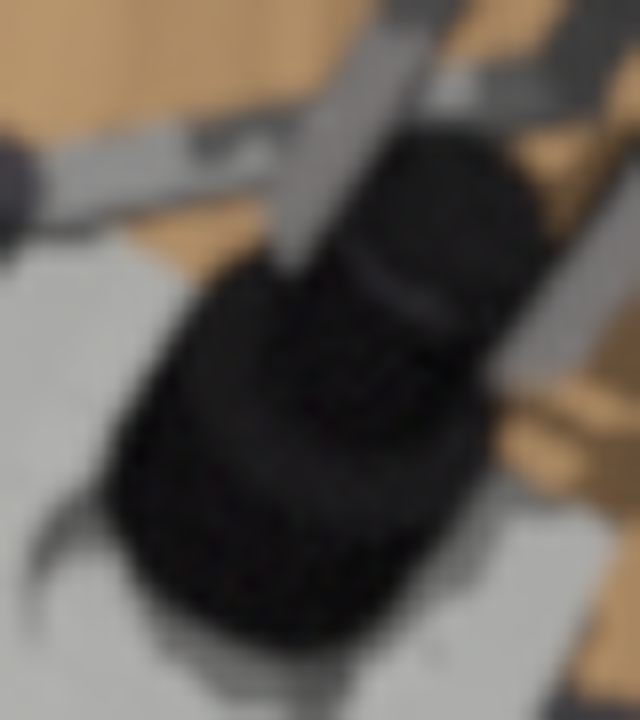

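Call:
{"op": "drive_tool", "data": {
  "steps": [
    [[0,0,-0.01,0,0,0,20],[0,-0.005,-0.015,0,0,0,20],[0,0,-0.01,0,0,0,20],[0.04,0,0,0,0,0,20],[0.04,0,0,0,0,0,20],[0.04,0,0,0,0,0,20],[0.02,0,0,0,0,0,20],[0,0,0,0,0,0,20],[0,0,0,0,0,0,20],[0,0,0,0,0,0,20]]
  ]
}}

```text
time: 19.55
position: [596.1, -101.8, 154.4]
ee_rot: [0.644, 0.286, -0.463, 0.538]
contact_force: [-0.2, 0.1, -3.7]
opening: 33.0
```

Run:
```python
from h import *
p,Rk,s=state();print(s['time'],s['joint_pos'],s['opening'],s['contact_force'],NM.T@(p-NO))
print('axis in nest',NM.T@Rk)
c=ctrl.camera_info('wrist');w=ctrl.capture('wrist')[:,:,::-1];cv2.imwrite('pics/w9.png',w);crop(w,240,130,420,250,4,'pics/w9c.png')
sd=ctrl.capture('side')[:,:,::-1];cv2.imwrite('pics/s9f.png',sd);crop(sd,240,120,350,220,7,'pics/s9.png')
for q in [(-62,52,0),(92,52,0),(0,32,0)]: print(q,np.round((proj('wrist',nestpt(q),c)-[240,130])*4+1.5,0))
```

```text
19.55 [ 0.21230878  0.44744202 -0.21948812  2.15508634  1.07009578  0.23897734
 -1.26843678] 33.04400727423956 [-0.23845485  0.10587301 -3.65957484] [ 0.06821102  4.3584231  65.56335553]
axis in nest [[ 0.00558309  0.99994668  0.00868765]
 [-0.002894    0.0087039  -0.99995793]
 [-0.99998023  0.00555772  0.00294244]]
(-62, 52, 0) [45. 98.]
(92, 52, 0) [712. 104.]
(0, 32, 0) [314. 186.]
```

View pics/w9c.png

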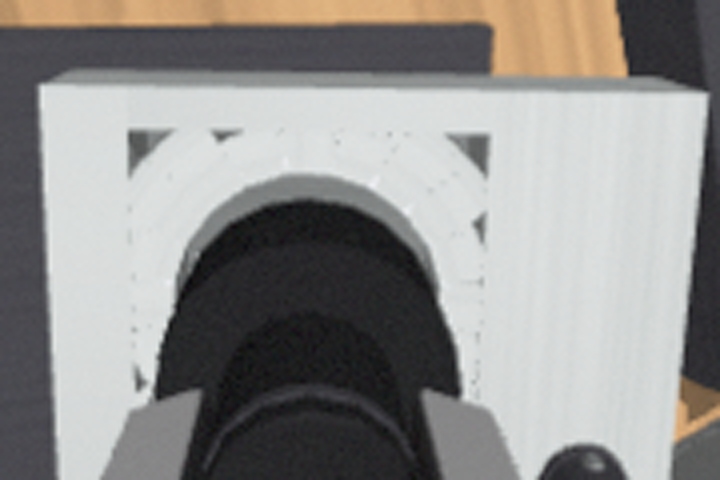

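View pics/s9.png

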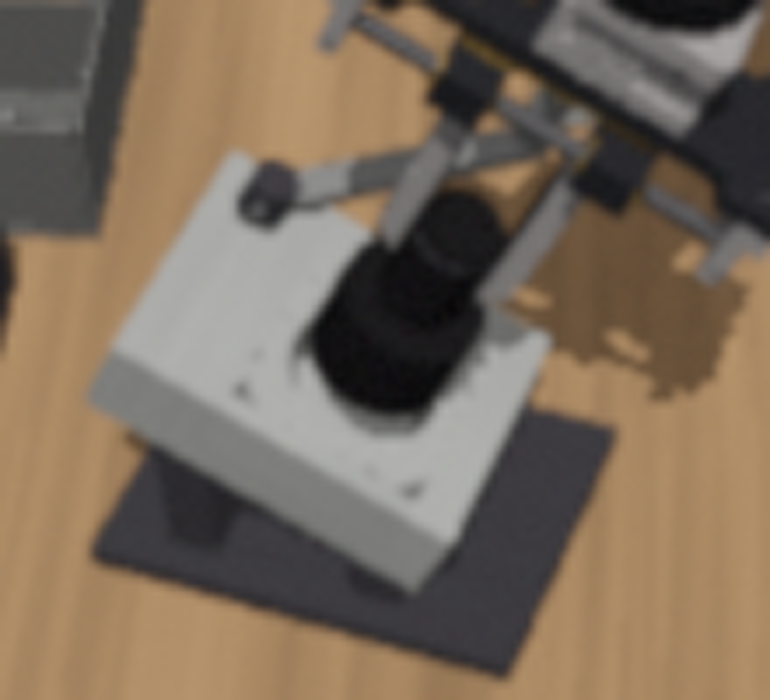

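Call:
{"op": "drive_tool", "data": {
  "steps": [
    [[0,0,-0.008,0,0,0,20],[0.02,0,0,0,0,0,20],[0.02,0,0,0,0,0,20],[0.02,0,0,0,0,0,20],[0.02,0,0,0,0,0,20],[0.02,0,0,0,0,0,20],[0.02,0,0,0,0,0,20],[0.02,0,0,0,0,0,20],[0.02,0,0,0,0,0,20],[0,0,0,0,0,0,20]]
  ]
}}

```text
time: 20.9
position: [602.7, -103.1, 139.6]
ee_rot: [0.644, 0.286, -0.463, 0.538]
contact_force: [0.3, -0.2, -4.8]
opening: 33.7
```

Run:
```python
from h import *
p,Rk,s=state();print(s['time'],s['joint_pos'],s['opening'],s['contact_force'],s['moment'],NM.T@(p-NO), 'force nest',NM.T@s['contact_force'])
w=ctrl.capture('wrist')[:,:,::-1];cv2.imwrite('pics/w10.png',w);crop(w,240,130,420,250,4,'pics/w10c.png')
```

```text
20.9 [ 0.2263615   0.48378799 -0.23890643  2.15166321  1.21372192  0.2388522
 -1.40783078] 33.74549289713953 [ 0.26500328 -0.15944508 -4.76659154] [ 0.27028286  1.00699714 -0.00570724] [-0.0732837   5.06137612 49.26554727] force nest [-1.74237054 -0.07434015 -4.44687113]
```

View pics/w10c.png

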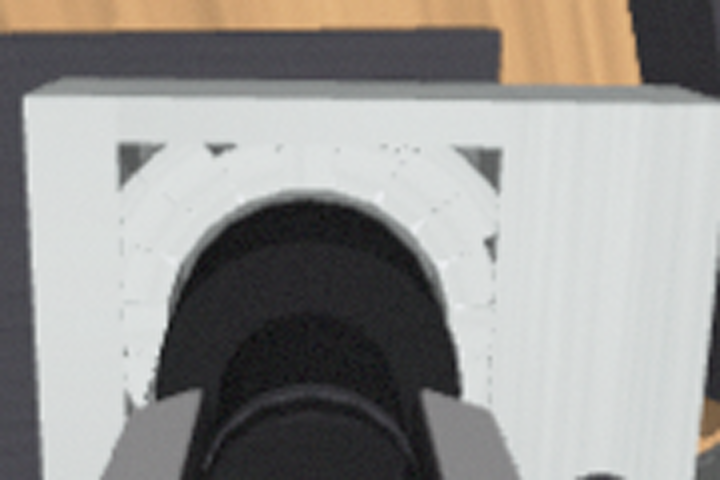

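Call:
{"op": "drive_tool", "data": {
  "steps": [
    [[0.025,0,0,0,0,0,20],[0.025,0,0,0,0,0,20],[0.025,0,0,0,0,0,20],[0.025,0,0,0,0,0,20],[0.025,0,0,0,0,0,20],[0.025,0,0,0,0,0,20],[0.025,0,0,0,0,0,20],[0.025,0,0,0,0,0,20],[0.02,0,0,0,0,0,20],[0,0,0,0,0,0,20]]
  ]
}}

```text
time: 22.2
position: [611.7, -105.9, 119.8]
ee_rot: [0.644, 0.286, -0.463, 0.538]
contact_force: [0.2, -0.2, -4.3]
opening: 33.5
```

```bash
cat > st.py <<'E'
from h import *
p,Rk,s=state();print(s['time'],s['joint_pos'],s['opening'],'nest pos',NM.T@(p-NO), 'force nest',NM.T@s['contact_force'])
E
python3 st.py
```

```text
22.2 [ 0.23624674  0.53172919 -0.24946508  2.1453343   1.3927675   0.23862946
 -1.57913343] 33.483236729730265 nest pos [ 0.07780212  5.00080475 27.27244791] force nest [-1.66310087 -0.10360789 -4.01990291]
```

Call:
{"op": "drive_tool", "data": {
  "steps": [
    [[0.01,0,0,0,0,0,20],[0.01,0,0,0,0,0,20],[0.01,0,0,0,0,0,20],[0.01,0,0,0,0,0,20],[0.005,0,0,0,0,0,20],[0,0,0,0,0,0,20],[0,0,0,0,0,0,20],[0,0,0,0,0,0,20],[0,0,0,0,0,0,20],[0,0,0,0,0,0,20]]
  ]
}}

```text
time: 23.45
position: [613.5, -106.3, 116.2]
ee_rot: [0.644, 0.286, -0.463, 0.538]
contact_force: [-5.3, 0.6, 3.3]
opening: 33.8
```

```bash
python3 st.py
```

```text
23.45 [ 0.23681385  0.54030344 -0.25008878  2.14421277  1.42681873  0.23862552
 -1.61190134] 33.80869797369102 nest pos [ 0.18390505  5.22141831 23.29932972] force nest [-3.33007775 -0.94717834  5.18458128]
```

Call:
{"op": "drive_tool", "data": {
  "steps": [
    [[0,0,0,0,0,0,45],[0,0,0,0,0,0,60],[0,0,0,0,0,0,65],[-0.05,0,0,0,0,0,65],[-0.1,0,0,0,0,0,65],[-0.15,0,0,0,0,0,65],[-0.15,0,0,0,0,0,65],[-0.15,0,0,0,0,0,65],[-0.15,0,0,0,0,0,65],[-0.15,0,0,0,0,0,65]]
  ]
}}

```text
time: 24.7
position: [576.5, -94.9, 198.0]
ee_rot: [0.644, 0.286, -0.463, 0.538]
contact_force: [0.1, 0.4, 0.1]
opening: 60.9
```

Run:
```python
exec(open('st.py').read())
t=ctrl.capture('top')[:,:,::-1];sd=ctrl.capture('side')[:,:,::-1];w=ctrl.capture('wrist')[:,:,::-1]
cv2.imwrite('pics/t11f.png',t);cv2.imwrite('pics/s11f.png',sd);cv2.imwrite('pics/w11.png',w)
crop(t,310,110,430,215,6,'pics/t11.png');crop(sd,240,120,350,220,7,'pics/s11.png')
```

```text
24.7 [ 0.42211643  0.37302042 -0.50796097  2.14876493  0.96050007  0.38702847
 -1.16325048] 60.89157284298128 nest pos [ -0.34308933   5.21270313 113.77126021] force nest [-0.01305529  0.38739474  0.10676994]
```

View pics/w11.png

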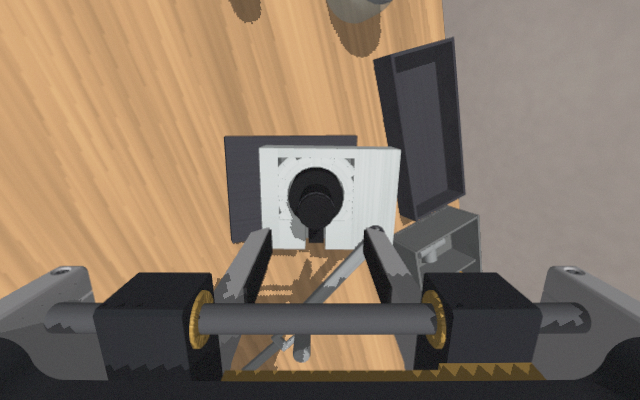

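View pics/t11.png

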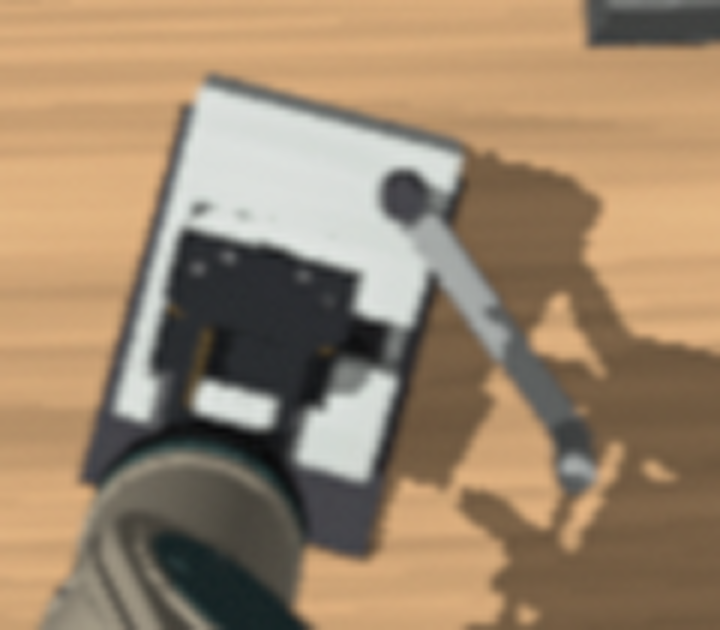

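View pics/s11.png

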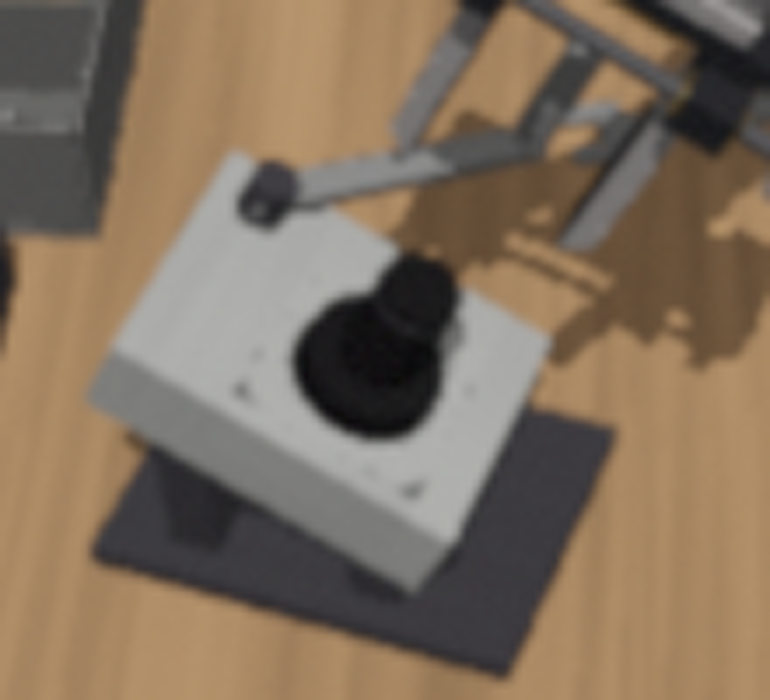

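Run:
```python
from h import *
o,v=ray('top',(310+(577-2.5)/6,110+(473-2.5)/6))
n=NM[:,2]; P=o+v*((NO+80*n-o)@n)/(v@n); q=NM.T@(P-NO); print('post nest',q,'angle',np.arctan2(-(q[1]+46),-(q[0]-70)))
a=np.arctan2(-(q[1]+46),-(q[0]-70)); post=np.array([70-130*np.cos(a),-46-130*np.sin(a)]);print(post)
p,Rk,s=state()
p,Rk=plan(nestpt((-5,-90,125)),Rp,10,hand=60,dec=2)
```

```text
post nest [ -11.83794836 -144.72363536   80.        ] angle 0.8786445700593096
[ -12.96538135 -146.08369247]
rot deg [-89.53162402   0.44379342  -0.17776778] dp [-37.25498633 -88.07222549   8.07135533]

 [[-0.01,-0.01,0.1,-0.05,0.0,-0.0,60.0],[-0.01,-0.02,0.09,-0.05,0.0,-0.0,60.0],[-0.01,-0.03,0.09,-0.05,0.0,-0.0,60.0],[-0.01,-0.05,0.08,-0.05,0.0,-0.0,60.0],[-0.01,-0.06,0.07,-0.05,0.0,-0.0,60.0],[-0.01,-0.07,0.06,-0.05,0.0,-0.0,60.0],[-0.01,-0.08,0.05,-0.05,0.0,-0.0,60.0],[-0.01,-0.09,0.04,-0.05,0.0,-0.0,60.0],[-0.02,-0.09,0.03,-0.05,0.0,-0.0,60.0],[-0.01,-0.1,0.01,-0.05,0.0,-0.0,60.0]]
end [ 540.31149096 -183.46340797  206.22848099] 0.6360946806478052
```

Call:
{"op": "drive_tool", "data": {
  "steps": [
    [[-0.01,-0.01,0.1,-0.05,0,0,60],[-0.01,-0.02,0.09,-0.05,0,0,60],[-0.01,-0.03,0.09,-0.05,0,0,60],[-0.01,-0.05,0.08,-0.05,0,0,60],[-0.01,-0.06,0.07,-0.05,0,0,60],[-0.01,-0.07,0.06,-0.05,0,0,60],[-0.01,-0.08,0.05,-0.05,0,0,60],[-0.01,-0.09,0.04,-0.05,0,0,60],[-0.01,-0.09,0.03,-0.05,0,0,60],[-0.01,-0.1,0.01,-0.05,0,0,60]]
  ]
}}

```text
time: 26.1
position: [540.3, -183.8, 203.8]
ee_rot: [0.073, 0.53, -0.123, 0.836]
contact_force: [0.3, 0.0, -0.7]
opening: 56.5
```

Run:
```python
exec(open('st.py').read())
print(NM.T@Rk)
plan(nestpt((-14,-145,110)),Rp,6,hand=60)
```

```text
26.1 [ 0.9607257   0.43560215 -0.94116839  2.17036994  1.08715981  0.47284686
  0.49191085] 56.49020242473437 nest pos [ -5.49806452 -90.44577009 122.64681189] force nest [-0.03811058  0.08840789 -0.7000708 ]
[[ 0.0044795  -0.01354771  0.99989819]
 [-0.00274309  0.9999043   0.01356008]
 [-0.9999862  -0.00280355  0.00444191]]
rot deg [0.77660809 0.25558865 0.15890512] dp [-18.32046828 -51.44022608 -15.05497729]

 [[0.021,-0.091,-0.015,0.0007,0.0002,0.0001,60.0],[0.021,-0.091,-0.015,0.0007,0.0002,0.0001,60.0],[0.021,-0.091,-0.015,0.0007,0.0002,0.0001,60.0],[0.021,-0.09,-0.015,0.0007,0.0002,0.0001,60.0],[0.022,-0.091,-0.015,0.0007,0.0002,0.0001,60.0],[0.021,-0.091,-0.015,0.0007,0.0002,0.0001,60.0]]
end [ 521.90629659 -235.27488126  188.79509382] 0.06769959303897272
```

Call:
{"op": "drive_tool", "data": {
  "steps": [
    [[0.02,-0.09,-0.015,0,0,0,60],[0.02,-0.09,-0.015,0,0,0,60],[0.02,-0.09,-0.015,0,0,0,60],[0.02,-0.09,-0.015,0,0,0,60],[0.02,-0.09,-0.015,0,0,0,60],[0.02,-0.09,-0.015,0,0,0,60],[0,0,0,0,0,0,60],[0,0,0,0,0,0,60],[0,0,0,0,0,0,60],[0,0,0,0,0,0,60]]
  ]
}}

```text
time: 27.35
position: [522.2, -234.0, 190.2]
ee_rot: [0.075, 0.53, -0.124, 0.836]
contact_force: [-0.2, -0.0, 0.0]
opening: 56.5
```

Run:
```python
exec(open('st.py').read())
w=ctrl.capture('wrist')[:,:,::-1];cv2.imwrite('pics/w12.png',w)
print(proj('wrist',nestpt((-13,-146,80))))
```

```text
27.35 [ 1.07293142  0.46454542 -0.92528192  2.18167884  1.11585761  0.41788037
  0.57751906] 56.48953849953556 nest pos [ -13.4708846  -143.75805244  111.37787065] force nest [-0.14905134 -0.09146699  0.12316129]
[314.54992239 216.73304123]
```

View pics/w12.png

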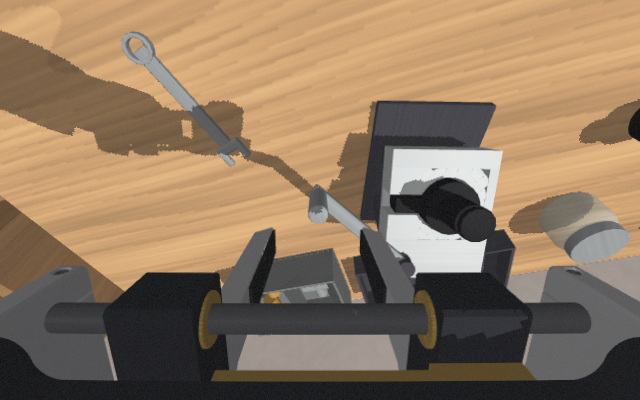

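Call:
{"op": "drive_tool", "data": {
  "steps": [
    [[0.1,0,0,0,0,0,60],[0.1,0,0,0,0,0,60],[0.1,0,0,0,0,0,60],[0.1,0,0,0,0,0,60],[0.1,0,0,0,0,0,60],[0.1,0,0,0,0,0,60],[0.1,0,0,0,0,0,60],[0.05,0,0,0,0,0,35],[0,0,0,0,0,0,30],[0,0,0,0,0,0,30]]
  ]
}}

```text
time: 28.65
position: [552.6, -244.0, 122.6]
ee_rot: [0.075, 0.53, -0.125, 0.836]
contact_force: [0.8, -0.4, -0.1]
opening: 30.4
```

Run:
```python
exec(open('st.py').read())
w=ctrl.capture('wrist')[:,:,::-1];cv2.imwrite('pics/w13.png',w)
```

```text
28.65 [ 0.89710984  0.59186904 -0.72607995  2.1784992   1.50930666  0.36062904
  0.21106382] 30.37212937099075 nest pos [ -13.06602654 -144.29924069   36.53966358] force nest [ 0.73980961 -0.16285757 -0.5023535 ]
```

View pics/w13.png

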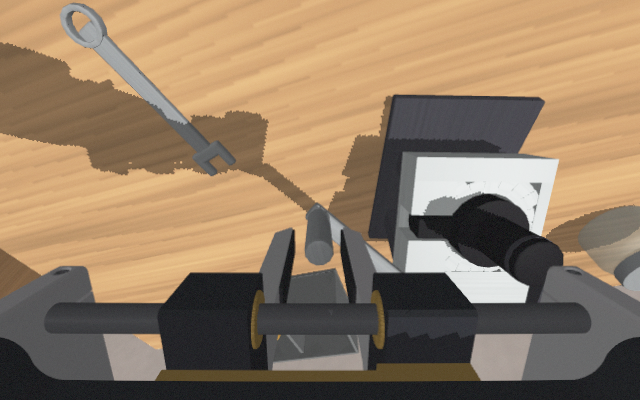

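Call:
{"op": "drive_tool", "data": {
  "steps": [
    [[0,0.075,-0.08,0,0,0,30],[0,0.085,-0.075,0,0,0,30],[0,0.09,-0.065,0,0,0,30],[0,0.095,-0.06,0,0,0,30],[0,0.1,-0.05,0,0,0,30],[0,0.105,-0.04,0,0,0,30],[0,0.105,-0.035,0,0,0,30],[0,0.11,-0.025,0,0,0,30],[0,0.11,-0.015,0,0,0,30],[0,0.11,-0.005,0,0,0,30]]
  ]
}}

```text
time: 29.95
position: [542.2, -137.3, 102.5]
ee_rot: [0.075, 0.53, -0.125, 0.836]
contact_force: [-0.9, -1.5, -0.1]
opening: 28.5
```

Run:
```python
exec(open('st.py').read())
w=ctrl.capture('wrist')[:,:,::-1];cv2.imwrite('pics/w14.png',w)
```

```text
29.95 [ 0.72316294  0.6268341  -0.83107022  2.30743547  1.75902947  0.54414938
 -0.2763132 ] 28.47132517198514 nest pos [-59.09589861 -45.40406499  35.78202521] force nest [-0.46168981 -1.66128543  0.10074027]
```

View pics/w14.png

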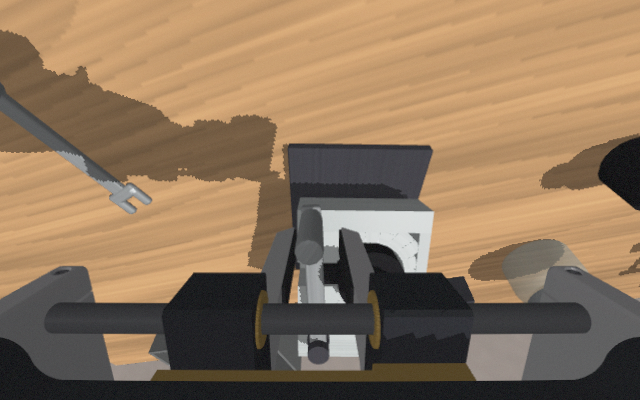

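Call:
{"op": "drive_tool", "data": {
  "steps": [
    [[0,0.02,0,0,0,0,30],[0,0.02,0,0,0,0,30],[0,0.02,0,0,0,0,30],[0,0.01,0,0,0,0,30],[0,0,0,0,0,0,30],[0,0,0,0,0,0,30],[0,0,0,0,0,0,30],[0,0,0,0,0,0,30],[0,0,0,0,0,0,30],[0,0,0,0,0,0,30]]
  ]
}}

```text
time: 31.25
position: [544.0, -131.4, 102.4]
ee_rot: [0.075, 0.53, -0.125, 0.836]
contact_force: [-0.1, -0.7, 0.1]
opening: 28.4
```

```bash
python3 st.py
```

```text
31.25 [ 0.70900867  0.62850128 -0.8340759   2.30609057  1.75326031  0.55303895
 -0.28489066] 28.376478748050086 nest pos [-59.08875561 -39.22679172  35.73318392] force nest [ 0.12868119 -0.71555338 -0.00175113]
```

Call:
{"op": "drive_tool", "data": {
  "steps": [
    [[0,0.01,0,0,0,0,30],[0,0.01,0,0,0,0,30],[0,0.01,0,0,0,0,30],[0,0.01,0,0,0,0,30],[0,0,0,0,0,0,30],[0,0,0,0,0,0,30],[0,0,0,0,0,0,30],[0,0,0,0,0,0,30],[0,0,0,0,0,0,30],[0,0,0,0,0,0,30]]
  ]
}}

```text
time: 32.5
position: [544.4, -130.1, 102.3]
ee_rot: [0.075, 0.53, -0.127, 0.835]
contact_force: [-1.7, -6.5, 2.3]
opening: 28.0
```

Run:
```python
exec(open('st.py').read())
t=ctrl.capture('top')[:,:,::-1];sd=ctrl.capture('side')[:,:,::-1]
cv2.imwrite('pics/t15f.png',t);crop(t,310,110,430,215,6,'pics/t15.png');crop(sd,240,120,350,220,7,'pics/s15.png')
```

```text
32.5 [ 0.70070589  0.62919066 -0.83405814  2.30562681  1.74904801  0.56134653
 -0.29021326] 27.983857936183952 nest pos [-59.1893451  -37.92040302  35.6083844 ] force nest [ 1.1877316  -6.73436893  1.93090041]
```

View pics/s15.png

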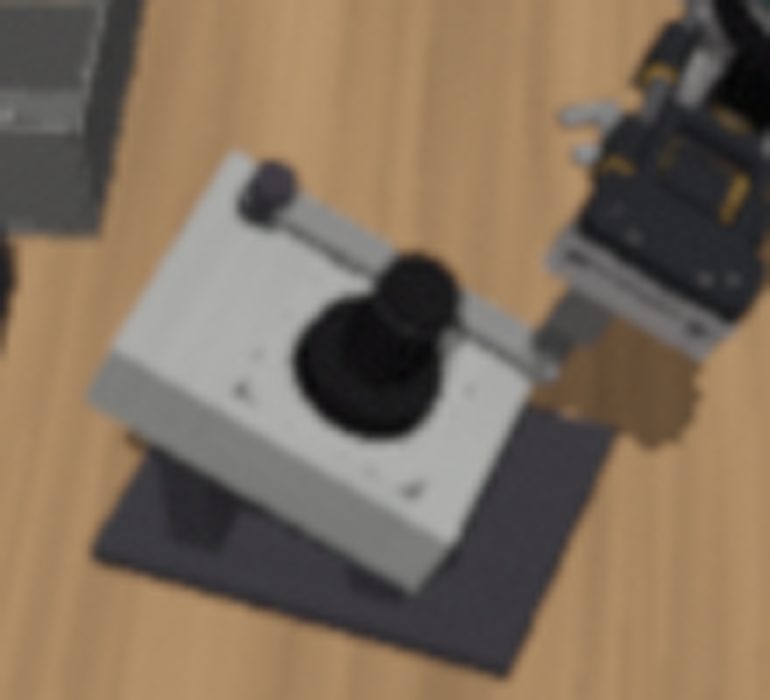

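Call:
{"op": "drive_tool", "data": {
  "steps": [
    [[0,-0.04,0,0,0,0,30],[0,-0.03,0,0,0,0,40],[0,0,0,0,0,0,50],[0,0,0,0,0,0,50],[-0.1,0,0,0,0,0,50],[-0.12,0,0,0,0,0,50],[-0.12,0,0,0,0,0,50],[-0.12,0,0,0,0,0,50],[-0.12,0,0,0,0.02,0,50],[-0.12,0,0,0,0.02,0,50]]
  ]
}}

```text
time: 33.85
position: [514.8, -126.1, 164.9]
ee_rot: [0.081, 0.578, -0.121, 0.803]
contact_force: [0.8, -1.0, -0.1]
opening: 46.9
```

Call:
{"op": "drive_tool", "data": {
  "steps": [
    [[-0.1,0,0,0,0.02,0,50],[-0.1,0,0,0,0.02,0,50],[-0.1,0,0,0,0.02,0,50],[-0.1,0,0,0,0.02,0,50],[0,0.1,0,0,0,0,50],[0,0.2,0,0,0,0,50],[0,0.2,0,0,0,0,50],[0,0.2,0,0,0,0,50],[0,0.1,0,0,0,0,50],[0,0,0,0,0,0,50]]
  ]
}}

```text
time: 35.1
position: [529.7, -46.3, 201.9]
ee_rot: [0.095, 0.674, -0.11, 0.725]
contact_force: [0.8, -0.4, -0.4]
opening: 47.0
```

Run:
```python
exec(open('st.py').read())
t=ctrl.capture('top')[:,:,::-1];sd=ctrl.capture('side')[:,:,::-1]
cv2.imwrite('pics/t16f.png',t);crop(t,310,110,430,215,6,'pics/t16.png');crop(sd,240,120,350,220,7,'pics/s16.png');cv2.imwrite('pics/s16f.png',sd)
```

```text
35.1 [ 0.68586154  0.573613   -1.02819843  1.87934003  0.65293404  0.9829801
  0.64905158] 47.00232836945203 nest pos [-52.18187726  37.82554255 142.29678257] force nest [ 0.65100235 -0.17099787 -0.70003411]
```

View pics/t16f.png

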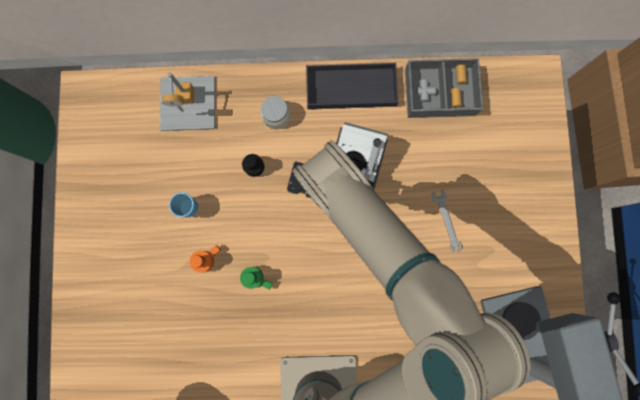

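View pics/t16.png

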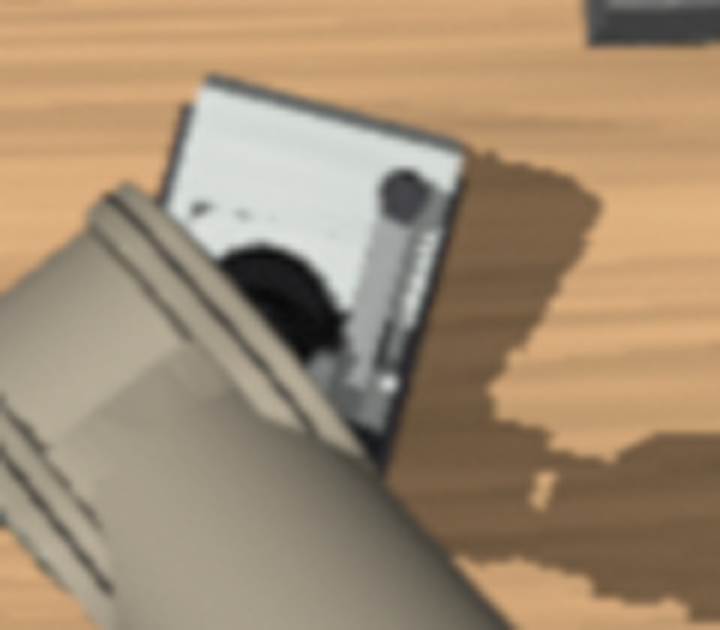

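View pics/s16.png

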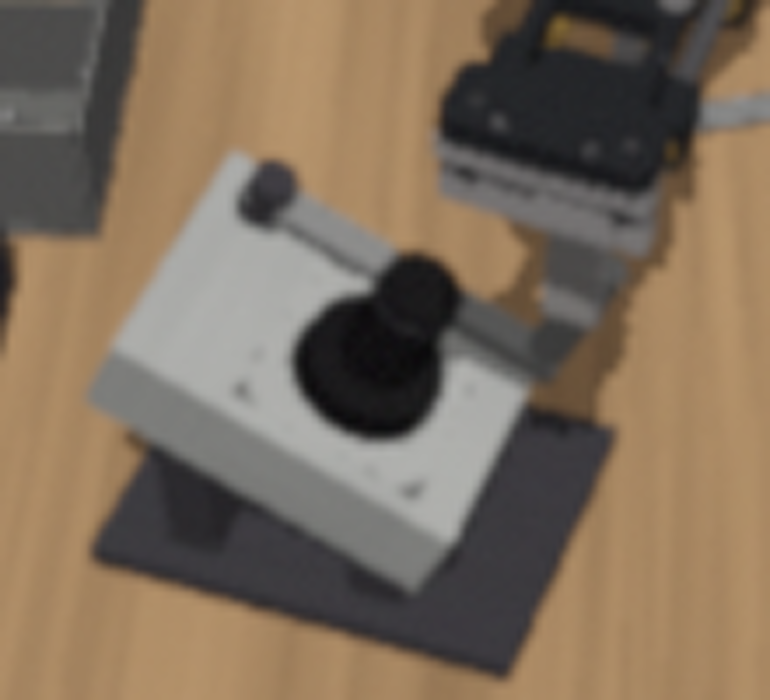

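Run:
```python
from h import *
c=ctrl.camera_info('side');P=[619.44,-111.94,-.2948]
th=np.linspace(0,2*np.pi,181)
for f in (-34,-28):
  for r,h in((30,48),(17,100)):
    u=np.array([(proj('w',nestpt((r*np.cos(t),r*np.sin(t),f+h),P),c)-[240,120])*7+3 for t in th]); print(f,r,h,*np.round([u[:,0].min(),u[:,0].max(),u[:,1].min(),u[:,1].max()]))
```

```text
-34 30 48 308.0 449.0 291.0 420.0
-34 17 100 385.0 468.0 248.0 322.0
-28 30 48 313.0 455.0 283.0 412.0
-28 17 100 391.0 474.0 239.0 314.0
```

```bash
python3 -c "
from plant import ctrl
print(ctrl.hand_in()); print(ctrl.observe()['time'])"
```

```text
the job is handed in; nothing more can be done
None
the job is handed in; nothing more can be done
```

The keyed holder is seated in the nest with the latch closed over its key, and the job was handed in at about 35 s. The hand-in gave no verdict. I opened the latch to about 0.87 rad, picked up the holder, turned it so its key met the keyway and lowered it in. I then released it and pushed the latch post back to its stop.

**Checks that passed:**
- **Seating:** the holder's foot was about 34 mm below the face when the floor took the load. The force along the pocket axis rose from −4 to +5 N.
- **Holder position:** after release, the side view put the head within about 1 px of where it should be when home.
- **Latch:** the post met its stop at 6.7 N. The last views show the bar parallel to the block's edge and over the key.
- **Bench and robot:** the last top view shows the blank, cup, jar, wrench and the green and orange look-alikes unmoved by eye. The gripper was clear, with forces below 1 N.

**What disagreed:** the wrist and fixed cameras differed by 2–3 mm on where the nest and holder were. I corrected the holder by about 4 mm along nest y before lowering it, and it went in without touching the sides. Near the nest one wrist joint was close to its range limit, so the first approach stopped short and I re-commanded it.

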